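Rack the chip guard, then feel out a lathe blank's heavy side and hold it down

TASK

Lift the orange chip guard out of its holder at the front of the lathe and stand it upright, right down in a free slot of the wooden rack, and let go of it. Then turn the wooden blank on the lathe by hand to feel which side of it is heavy, bring that side straight down, and finish while still gripping the blank by its rim with the heavy side at the bottom, so that I can mark the top. Leave everything else on the bench where it is.

Things in the scene. Friction and masses are not known exactly. Their poses are not given: they have to be found in the camera images.
- lathe: Dark green bench wood lathe, fixed, 660 mm long. Origin on the bench straight below the blank's centre; y along the spindle to the headstock, x away from the robot (within 0.12 rad), z up. Headstock: x -75 to 75, y 75 to 240 mm, top at 255. Bed: x -58 to 58, top at 80, to y = -360 mm. Tailstock: y -370 to -225 mm, top at 232. Nothing on it needs switching or loosening.
- tool_rest (a point): Top of the lathe's tool rest, slid aside, 185 mm above the bench, at (-88, -175) mm in the lathe's frame. The rest is 120 mm long along y; its holder with a small lever reaches 70 mm from here towards the robot, up to 135 mm high. Keep clear of it.
- guard_holder (a point): Middle of the floor of the groove that holds the chip guard, 130 mm before the spindle axis (towards the robot), 55 mm above the bench. The holder is an aluminium rail along the lathe's y, 150 mm long, with a groove 12 mm wide and 45 mm deep (upper edge at 100 mm).
- blank_centre (a point): Centre of the round wooden blank, on the spindle axis, 175 mm above the bench; stays put as the blank turns. The blank is a disc of radius 80 mm, 50 mm thick along the lathe's y (25 mm each side), and is pinched across its faces from above. A steel faceplate of radius 41 mm, 10 mm thick, covers the middle of its headstock side; from there it is 40 mm to the headstock.
- blank_top (a point): Top of the blank's rim, 255 mm above the bench, a fixed point 80 mm over the axis. The blank turns endlessly either way about the lathe's y axis against a steady belt drag of about 0.30 N m, and stays where it is left. Pushing the rim takes drag plus the heavy side's moment in the way that raises the heavy side, drag less that moment the other way.
- pencil_mark (a point): Pencil line across the blank's rim, carried on 25 mm down its -y face. The point is on the rim, mid-line, 80 mm from the axis; z points outward from the axis, y along the lathe's y. It turns with the blank, but lies anywhere relative to the unseen heavy side. That side's moment is 0.12 to 0.19 N m when level with the axis, none when up or down; it starts 0.9 rad or more from down.
- guard: Chip guard, loose: orange frame with a clear window, a flat panel 140 mm wide (its y), 210 mm high (z) and 8 mm thick (x), about 0.2 kg. Origin at the middle of its bottom edge. It starts upright in the holder's groove, sunk 45 mm, top edge about 265 mm above the bench, and may lean a little. The top 45 mm is solid and can be pinched across the 8 mm.
- rack: Wooden slotted rack, fixed: base 130 (x) by 172 mm (y), 12 mm thick, with two rows of upright blocks (at x = -50 and 50 mm, 22 mm wide) forming four slots side by side along its y. Each slot runs along the rack's x, is 16 mm wide, 50 mm deep, its mouth 62 mm above the bench. Origin at the centre of the underside. Two slots hold templates, two are free; either will do.
- slot0 (a point): Middle of the floor of slot 0 of the rack, 12 mm above the bench (at y = -61.5 mm in the rack's frame).
- slot1 (a point): Middle of the floor of slot 1 of the rack, 12 mm above the bench (at y = -20.5 mm in the rack's frame).
- slot2 (a point): Middle of the floor of slot 2 of the rack, 12 mm above the bench (at y = 20.5 mm in the rack's frame).
- slot3 (a point): Middle of the floor of slot 3 of the rack, 12 mm above the bench (at y = 61.5 mm in the rack's frame).
- bowl_template: Pale plywood template with a deep scoop in its top edge, 130 x 8 x 120 mm high, standing loose in one slot of the rack; origin at the middle of its bottom edge. Leave alone.
- platter_template: Dark wooden template with a shallow scoop, 130 x 8 x 120 mm high, standing loose in another slot of the rack; origin at the middle of its bottom edge. Leave alone.
- gouge: Turning gouge lying on the bench: wooden handle 155 mm, steel blade 150 mm, 30 mm high; origin where they meet. Leave alone.
- wood_glue: White glue bottle with an orange cap, 54 mm across, 150 mm high; origin at the centre of its underside. Leave alone.
- wax_tin: Yellow tin, 76 mm across, 50 mm high; origin at the centre of its underside. Leave alone.
- spare_faceplate: Steel ring plate lying flat, 76 mm across, 14 mm high; origin at the centre of its underside. Leave alone.
- dust_brush: Flat dusting brush lying on the bench, about 200 mm long; origin at its underside. Leave alone.
Things that resemble listed ones, but are neither listed nor needed, are in the scene too. Of the things shaped like the guard, the orange one is meant.

How it is judged:
By the outcome, as a careful person would: the job done as asked, in the order asked, and still so for the second after the job is handed in, while the arm keeps its last pose, push and grip.
It also fails if it takes over 72 s, if anything falls off the work surface, if the arm or the gripper's body presses on something with over 40 N, if the wrist force passes 120 N, or if a joint passes its speed limit or range.

ROBOT

A 7-joint arm with a two-finger parallel gripper is mounted at the origin on the work surface. World frame = base frame: x ahead of the robot, y to its left, z up, the work surface at z = 0. Lengths are in m, angles in rad, forces in N, time in s.
With the tool pointing down it reaches from about 0.375 to 0.925 m from the base axis. Payload 3.1 kg.
Tool frame: the origin (TCP) lies on the centre line of the jaws, within the pads' length; the fingertips stand 19 mm ahead of it and the grasp point (between the pads) is the TCP; z points along the fingers, y is the line along which they close (so a half turn about z gives the same grasp; the last joint's range is limited). The gripper opens to 85 mm and grips with 20 to 120 N. Pads are 22 mm wide; open, the fingers measure 114 mm over their backs; the gripper's body (76 mm by 85 mm) begins 54 mm behind the grasp point. The pads swing forward as they close: fully open they stand 13 mm farther back than shut.
Start: joints at [1.084, 0.383, 0.044, 1.598, -0.018, 1.161, -0.05], TCP at [0.246, -0.601, 0.25] pointing down, gripper open.
Joint ranges: [-2.61, 2.61], [-0.41, 2.15], [-1.48, 1.57], [0, 2.5], [-1.57, 4.71], [0.05, 1.97], [-2.85, 2.85]. Speed limits (rad/s): [2.79, 2.79, 3.14, 3.14, 3.14, 3.14, 3.14].

INTERFACE

Orientations are given as [roll, pitch, yaw] about the fixed x, y, z axes, in that order (R = Rz(yaw) Ry(pitch) Rx(roll)).
In Python, from plant import manip, cams gives the robot as it stands.
- The arm moves only by the tool servo_tool, never from a script. Its argument "moves" is a list that holds one entry, the list of rows, each a list of 4 numbers: the shift along the tool's x, y, z in m, then the turn about the tool's z in degrees. A call has 1 to 8 rows; each row is the pose to reach, as a shift and turn from the pose commanded when the call began, along the tool's axes at that moment; what a row does not reach only later rows make up. A row lasts 1/12 s, in which the tool goes at most 41.7 mm and 7.16 degrees, less where a joint would pass 70% of its speed; a pose out of reach is approached as far as the arm can. A call with a gripper value outside its range is refused whole. "grip" is the opening, from 0 (shut) to 1 (fully open), set as the call begins (left out, the last holds). The fingers move at their own pace and stop on an object; "squeeze" is the grip in N (left out, the last holds). Time passes only in rows, so rows that repeat a pose let the fingers close. It gives the time, the measured TCP pose, the force, the opening and the grip force at its end, in the units of the state.
- manip.read_state(): the state, without advancing time (a new reading comes with each control period).
- cams.grab_frame(name): name is "scene" or "side" or "wrist"; returns a dict with "pixels" (400x640x3 uint8, red, green, blue), "depth" (400x640 float32, m along the optical axis (not along the pixel's ray), 0 where there is no reading), "K" (3x3 intrinsics, pixels), "R" (3x3) and "t" (3): a world point X has camera coordinates R X + t; the wrist camera has in their place "tool_from_camera" (4x4, takes a point from camera to tool coordinates, whose origin is the TCP and whose axes are the flange's). Camera axes: x right, y down, z forward; pixel columns grow to the right and rows downward; lengths in m; the calibration is good to about 2 mm. A picture is of the moment at which its call begins: read the wrist's pose just before it.
- manip.sign_off(): hands the job in; it is judged then, once.
The state is a dict: "time": time; "qpos": joint angles; "dq": joint speeds; "effort": joint torques, N m; "tool_pos": TCP position; "orientation": TCP orientation; "wrist_force": force on the tool from outside, world axes, zero at the start; "moment": the same for the moment, N m; "grip_width": opening from 0.0 (shut) to 1.0 (fully open); "gripper_force": force on a finger pad.
Only numpy, scipy, OpenCV 4.12 (cv2) and the standard library are available. Lean on these libraries where they do the work, as an engineer would, in place of code of your own. Each camera call takes 0.05 s, during which the arm holds its last target. There are 200 camera calls.

## Working session

There is one attempt and no reset: what is moved stays moved. The work goes in short steps, Python scripts to look and compute and a tool call to move; the robot and the scene stay as the last step left them, time stands still between calls to the robot, and variables do not carry over. Pictures are saved under pics/ and viewed, at most 10 in all, crops included, and the job is handed in when it is done.

Besides the shell and the picture viewer there is one more tool, called after ">>>" by a JSON object that holds its "name" and its "arguments", one argument or row to a line. servo_tool: Moves the arm, as the interface text tells. Its arguments: {"type":"object","properties":{"moves":{"type":"array"},"grip":{"type":"number"},"squeeze":{"type":"number"}},"required":["moves"]}

```bash
ls; mkdir -p pics
cat > h.py <<'E'
import numpy as np, cv2
from plant import manip, cams
def grab(n):
    f=cams.grab_frame(n); return f
def save(f,p): cv2.imwrite('pics/'+p,cv2.cvtColor(f['pixels'],cv2.COLOR_RGB2BGR))
def cloud(f):
    d=f['depth']; v,u=np.mgrid[:d.shape[0],:d.shape[1]]
    K=f['K']; c=np.stack([(u-K[0,2])/K[0,0]*d,(v-K[1,2])/K[1,1]*d,d],-1)
    return (c-f['t'])@f['R']
E
python3 - <<'E'
from h import *
print(manip.read_state())
for n in ['scene','side']:
    f=grab(n); save(f,n+'0.png'); np.savez(n+'0.npz',**f); print(n,-f['R'].T@f['t'],f['K'][0],f['R'][2])
E
```

```text
pics
{'time': 0.0, 'qpos': array([ 1.08420012,  0.38386571,  0.04380646,  1.59960433, -0.01787451,
        1.16118111, -0.04989506]), 'dq': array([-0.00036826,  0.00251978,  0.00210937,  0.00097067, -0.00211197,
        0.00086118, -0.0004418 ]), 'effort': array([-4.27687537e-04, -4.33462429e+01,  1.02419246e+00, -2.49516374e+01,
        1.05287565e-02,  1.14591591e-02,  2.35733063e-05]), 'tool_pos': array([ 0.24606141, -0.60064956,  0.24885276]), 'orientation': array([-3.13893072e+00,  1.57660221e-04,  3.88916311e-01]), 'wrist_force': array([-0.39602632,  0.07212674, -0.24071967]), 'moment': array([ 0.04318544, -0.03056292,  0.01534035]), 'gripper_force': 0.0, 'grip_width': 0.9979841052389165}
scene [ 1.1402626  -0.029804    1.07077248] [383.05151152   0.         317.31170507] [-0.58735353  0.07275843 -0.80605337]
side [-0.39111072  1.19425134  1.07414902] [514.24441638   0.         312.77093317] [ 0.49231738 -0.68261647 -0.54005402]
```

View pics/scene0.png

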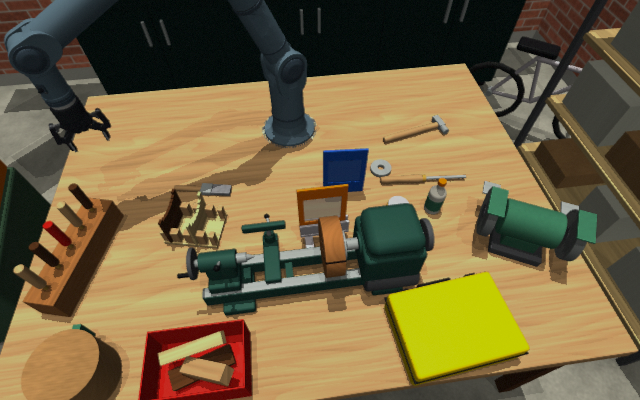

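View pics/side0.png

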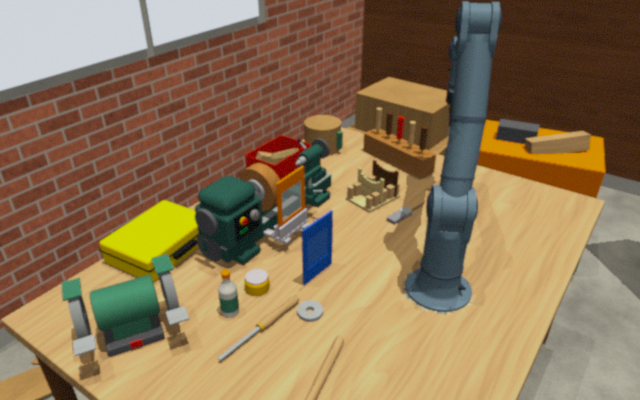

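The scene view shows the orange guard at about (323,205) in front of the brown blank (332,245), with a blue lookalike panel at (345,170). The rack is at (195,220), its templates toward the left. Both the side and scene views show the same layout. Next I'll measure it.

```bash
cat > m.py <<'E'
from h import *
S={n:dict(np.load(n+'0.npz')) for n in ['scene','side']}
for n,f in S.items():
    P=cloud(f); hsv=cv2.cvtColor(f['pixels'],cv2.COLOR_RGB2HSV); ok=f['depth']>0
    def reg(c,r): 
        m=np.zeros(ok.shape,bool); m[r[0]:r[1],r[2]:r[3]]=1; return m&ok&c
    H,Sa,V=hsv[...,0],hsv[...,1],hsv[...,2]
    ro=(175,250,290,355) if n=='scene' else (160,230,272,312)
    m=reg((H>7)&(H<20)&(Sa>200)&(V>140),ro)&(P[...,2]>.105)
    Q=P[m]; print(n,'guard',len(Q),Q.min(0),Q.max(0))
    xy=Q[:,:2]; c=np.median(xy,0); k=np.linalg.norm(xy-c,axis=1)<.09; xy=xy[k];Z=Q[k]
    c3=Z.mean(0);w=np.linalg.svd(Z-c3,full_matrices=False)[2][2];print(' plane n',w,c3, 'res',np.std((Z-c3)@w))
    t=np.array([-w[1],w[0]]);t/=np.linalg.norm(t);s=(xy@t);print(' width',np.percentile(s,[0,1,99,100]),t,'top',np.percentile(Z[:,2],[98,100]))
    top=Z[Z[:,2]>np.percentile(Z[:,2],99)-.006]; print(' topc',top[:,:2].mean(0), top[:,2].mean())
f=S['scene'];P=cloud(f)
z=P[...,2];d=f['depth']>0
# top surfaces
x0=P[(z>.245)&(z<.26)&d&(P[...,0]>.3)&(P[...,0]<.9)]
print('head top',np.percentile(x0,[1,50,99],axis=0))
r=np.zeros(d.shape,bool);r[180:252,155:230]=1
q=P[r&d&(z>.057)&(z<.067)];print('rack tops',len(q),cv2.minAreaRect(q[:,:2].astype(np.float32)),q.mean(0))
q=P[r&d&(z>.08)&(z<.145)];print('templ',len(q),q.min(0),q.max(0))
im=cv2.cvtColor(f['pixels'],cv2.COLOR_RGB2BGR)
a=cv2.resize(im[170:260,150:240],None,fx=4.4,fy=4.4,interpolation=3);b=cv2.resize(im[140:280,290:430],None,fx=2.83,fy=2.83,interpolation=3)
b=cv2.resize(b,(396,396));cv2.imwrite('pics/crop.png',np.hstack([a[:396,:396],b]))
E
python3 m.py
```

```text
scene guard 93 [ 0.51668008 -0.0073537   0.10742545] [0.52522774 0.12760638 0.26727492]
 plane n [0.9999604  0.00879255 0.00137101] [0.52123156 0.06304984 0.25962627] res 0.0019778366166738957
 width [-0.01195221 -0.01167684  0.12280066  0.12303491] [-0.00879256  0.99996134] top [0.2669811  0.26727492]
 topc [0.52123553 0.06453304] 0.2647785775844295
side guard 129 [ 0.50761057 -0.2045073   0.10525743] [0.69787254 0.1343824  0.26548165]
 plane n [-0.99967533 -0.01409247  0.0212283 ] [0.5151961  0.07020449 0.24336891] res 0.005982044121765897
 width [-0.12717096 -0.12459049  0.01415706  0.02124211] [ 0.01409564 -0.99990065] top [0.26430555 0.26548165]
 topc [0.51612557 0.07360247] 0.2612376416960933
head top [[0.52276773 0.01360672 0.24536157]
 [0.65383336 0.20028112 0.25297663]
 [0.71076223 0.28904648 0.25793551]]
rack tops 461 ((0.43109551072120667, -0.34143349528312683), (0.16904699802398682, 0.13047266006469727), 76.18685913085938) [ 0.43747689 -0.33975873  0.06164896]
templ 529 [ 0.34959885 -0.42052046  0.08000913] [ 0.50153051 -0.3027343   0.12765479]
```

View pics/crop.png

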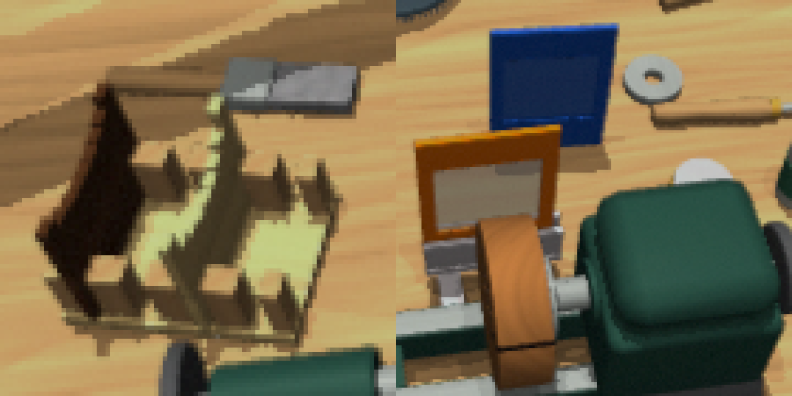

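The crop confirms the orange panel (crop px 490,190; scene about 323,205) is the guard: orange frame, clear window, standing in the aluminium rail. The blue one stands loose elsewhere. In the rack, the dark template is in slot 0 and the pale one in slot 2. Slots 1 and 3 are free, and I'll use slot 3 (the rightmost, on the +y side).

```bash
cat > m2.py <<'E'
from h import *
S={n:dict(np.load(n+'0.npz')) for n in ['scene','side']}
for n,f in S.items():
    P=cloud(f);z=P[...,2];d=f['depth']>0;x,y=P[...,0],P[...,1]
    q=P[d&(z>.249)&(z<.262)&(x>.5)&(x<.8)&(y>.12)&(y<.4)]
    print(n,'headtop',len(q),cv2.minAreaRect(q[:,:2].astype(np.float32)),np.median(q[:,2]))
    hsv=cv2.cvtColor(f['pixels'],cv2.COLOR_RGB2HSV);H,Sa=hsv[...,0],hsv[...,1]
    m=d&(H<17)&(H>4)&(Sa>110)&(x>.56)&(x<.75)&(y>0)&(y<.12)&(z>.1)&(z<.27)
    q=P[m]; print(' blank',len(q),np.percentile(q,[1,50,99],axis=0).round(4).tolist())
    r=q[(np.abs(q[:,2]-.255)<.012)]; print(' rim top',len(r),np.percentile(r,[2,50,98],axis=0).round(4).tolist())
    # circle of the rim in xz with fixed z
    rr=np.hypot(q[:,0]-.65,q[:,2]-.175);print(' r',np.percentile(rr,[5,50,95]))
    g=d&(abs(z-.08)<.004)&(x>.5)&(x<.8)&(y<0.0)&(y>-.4); q=P[g]
    print(' bed',len(q),cv2.minAreaRect(q[:,:2].astype(np.float32)))
    for a in np.arange(-.35,.04,.06):
        s=q[abs(q[:,1]-a)<.015]; print('  ',round(a,2),np.percentile(s[:,0],[2,98]).round(4) if len(s) else '')
s=manip.read_state(); f=grab('wrist'); np.savez('w0.npz',**f); print(f['tool_from_camera'],f['K'],s['tool_pos'])
E
python3 m2.py
```

```text
scene headtop 1874 ((0.6108200550079346, 0.21510818600654602), (0.21902525424957275, 0.14521241188049316), 12.50871753692627) 0.2536687517806357
 blank 1364 [[0.5919, 0.0404, 0.1229], [0.6841, 0.0618, 0.2361], [0.7297, 0.0897, 0.2564]]
 rim top 549 [[0.6114, 0.042, 0.2437], [0.6573, 0.0657, 0.2515], [0.6906, 0.089, 0.2565]]
 r [0.04599772 0.07919842 0.0816618 ]
 bed 1354 ((0.7026009559631348, -0.1821253001689911), (0.16458538174629211, 0.4702989161014557), 25.20079231262207)
   -0.35 [0.7922 0.7947]
   -0.29 [0.681  0.7938]
   -0.23 [0.6988 0.7943]
   -0.17 [0.6099 0.7087]
   -0.11 [0.6028 0.7084]
   -0.05 [0.5957 0.7086]
   0.01 [0.5355 0.7083]
side headtop 589 ((0.5998861789703369, 0.21603024005889893), (0.22032566368579865, 0.13779927790164948), 15.404603004455566) 0.25145868166743135
 blank 777 [[0.5676, 0.0416, 0.1129], [0.6055, 0.0884, 0.2177], [0.7127, 0.0962, 0.2528]]
 rim top 120 [[0.6088, 0.0406, 0.2432], [0.6428, 0.0698, 0.2488], [0.6824, 0.0947, 0.2538]]
 r [0.04776557 0.07373413 0.08299708]
 bed 118 ((0.6425846219062805, -0.20106734335422516), (0.1976364254951477, 0.44359320402145386), 58.608673095703125)
   -0.35 [0.7988 0.7988]
   -0.29 [0.5935 0.7932]
   -0.23 [0.5903 0.7924]
   -0.17 [0.5883 0.792 ]
   -0.11 [0.5392 0.5442]
   -0.05 
   0.01 [0.5047 0.5047]
[[ 1.54053314e-03 -9.45516214e-01 -3.25571368e-01  8.29073367e-02]
 [ 9.99998751e-01  1.34145435e-03  8.35959191e-04  8.71657281e-04]
 [-3.53673841e-04 -3.25572250e-01  9.45517099e-01 -1.24803462e-01]
 [ 0.00000000e+00  0.00000000e+00  0.00000000e+00  1.00000000e+00]] [[301.7555458    0.         315.8978374 ]
 [  0.         301.7555458  202.43413186]
 [  0.           0.           1.        ]] [ 0.24607992 -0.60073093  0.24899933]
```

>>> {"name": "servo_tool", "arguments": {
  "moves": [
    [[0.355,-0.222,-0.11,0],[0.355,-0.222,-0.11,0],[0.355,-0.222,-0.11,0],[0.355,-0.222,-0.11,0],[0.355,-0.222,-0.11,0],[0.355,-0.222,-0.11,0],[0.355,-0.222,-0.11,0],[0.355,-0.222,-0.11,0]]
  ]
}}

```text
time: 0.82
tool_pos: [0.435, -0.3377, 0.3352]
orientation: [-3.141, 0.0, 0.389]
wrist_force: [-0.4, -0.4, 0.5]
grip_width: 1.0
gripper_force: 0.0
```

>>> {"name": "servo_tool", "arguments": {
  "moves": [
    [[0.035,-0.022,-0.01,0],[0.07,-0.044,-0.02,0],[0.07,-0.044,-0.02,0],[0.07,-0.044,-0.02,0],[0.07,-0.044,-0.02,0]]
  ]
}}

```text
time: 1.23
tool_pos: [0.4824, -0.2724, 0.3546]
orientation: [-3.142, 0.001, 0.39]
wrist_force: [-0.7, 0.1, 0.4]
grip_width: 1.003
gripper_force: 0.0
```

```bash
cat >> h.py <<'E'
from scipy.spatial.transform import Rotation as Ro
def wcloud():
    s=manip.read_state(); f=grab('wrist'); d=f['depth']; v,u=np.mgrid[:d.shape[0],:d.shape[1]]; K=f['K']
    c=np.stack([(u-K[0,2])/K[0,0]*d,(v-K[1,2])/K[1,1]*d,d],-1); T=f['tool_from_camera']
    R=Ro.from_euler('xyz',s['orientation']).as_matrix()
    return s,f,(c@T[:3,:3].T+T[:3,3])@R.T+s['tool_pos']
E
python3 - <<'E'
from h import *
s,f,P=wcloud();print(s['tool_pos'],s['orientation'],s['qpos']);save(f,'w1.png');np.savez('w1.npz',P=P,**f)
z=P[...,2];x,y=P[...,0],P[...,1];d=f['depth']>0
n=np.gradient(z,axis=0)**2+np.gradient(z,axis=1)**2
q=P[d&(abs(z-.062)<.006)&(n<1e-5)&(x>.3)&(x<.55)&(y<-.2)&(y>-.5)]
print(len(q),np.median(q[:,2]),cv2.minAreaRect(q[:,:2].astype(np.float32)))
E
```

```text
[ 0.48236741 -0.27243635  0.35458664] [-3.14158605e+00  1.15935545e-03  3.89770734e-01] [ 0.62591912  0.13740349 -0.20610682  1.69080348  0.02982575  1.31716982
 -0.76683323]
1301 0.062980188277936 ((0.4348973333835602, -0.33253684639930725), (0.14216691255569458, 0.12369934469461441), 76.21771240234375)
```

View pics/w1.png

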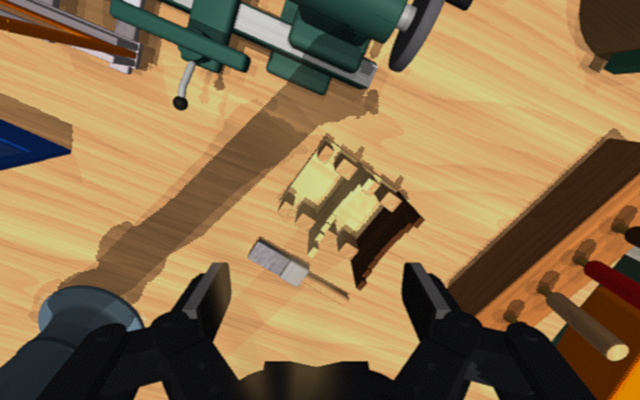

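The rack is at about (350,205) in the wrist view. Slot 3 is the gap near (315,175), beside the pale template's free side. I'll locate the block edges in a rack-aligned frame.

Run:
```python
from h import *
def ana(P,d,nm):
    z=P[...,2];x,y=P[...,0],P[...,1]
    m=d&(abs(z-.062)<.006)&(x>.3)&(x<.56)&(y<-.2)&(y>-.5)
    q=P[m]; best=None
    for yaw in np.arange(-.33,-.15,.01):
        X=(q[:,0]-.431)*np.cos(yaw)+(q[:,1]+.341)*np.sin(yaw);Y=-(q[:,0]-.431)*np.sin(yaw)+(q[:,1]+.341)*np.cos(yaw)
        h=np.histogram(Y,np.arange(-.11,.11,.002))[0].astype(float); s=(h**2).sum()
        if best is None or s>best[0]: best=(s,yaw,h,X,Y)
    _,yaw,h,X,Y=best
    print(nm,round(yaw,3),len(q),'X',np.percentile(X,[1,99]).round(4))
    hx=np.histogram(X,np.arange(-.09,.09,.004))[0];print(' X',[(round(-.088+.004*i,3),int(v)) for i,v in enumerate(hx) if v>3])
    for a,b in((-.09,0),(0,.09)):
        k=(X>a)&(X<b);hh=np.histogram(Y[k],np.arange(-.11,.11,.004))[0]; print(' Y',a,[(round(-.108+.004*i,3),int(v)) for i,v in enumerate(hh)if v])
w=np.load('w1.npz');ana(w['P'],w['depth']>0,'wrist')
for n in('scene','side'):
    f=dict(np.load(n+'0.npz'));ana(cloud(f),f['depth']>0,n)
```

```text
wrist -0.24 2111 X [-0.0609  0.0609]
 X [(-0.064, 8), (-0.06, 108), (-0.056, 153), (-0.052, 146), (-0.048, 150), (-0.044, 154), (-0.04, 173), (-0.036, 10), (-0.032, 13), (-0.028, 10), (-0.024, 13), (-0.02, 15), (-0.016, 12), (-0.012, 15), (-0.008, 13), (-0.004, 10), (0.0, 16), (0.004, 15), (0.008, 14), (0.012, 15), (0.016, 15), (0.02, 15), (0.024, 16), (0.028, 13), (0.032, 14), (0.036, 14), (0.04, 146), (0.044, 162), (0.048, 162), (0.052, 169), (0.056, 165), (0.06, 139), (0.064, 18)]
 Y -0.09 [(-0.064, 2), (-0.06, 124), (-0.056, 23), (-0.052, 35), (-0.048, 37), (-0.044, 36), (-0.04, 33), (-0.036, 37), (-0.032, 35), (-0.016, 16), (-0.012, 36), (-0.008, 39), (-0.004, 37), (0.0, 31), (0.004, 6), (0.02, 78), (0.024, 11), (0.028, 37), (0.032, 39), (0.036, 37), (0.04, 43), (0.044, 39), (0.048, 46), (0.064, 1), (0.068, 40), (0.072, 40), (0.076, 40), (0.08, 34)]
 Y 0 [(-0.068, 2), (-0.064, 1), (-0.06, 146), (-0.056, 24), (-0.052, 39), (-0.048, 39), (-0.044, 38), (-0.04, 40), (-0.036, 41), (-0.032, 43), (-0.016, 17), (-0.012, 39), (-0.008, 44), (-0.004, 12), (0.0, 5), (0.012, 1), (0.02, 101),
[... 1793 characters left out ...]
2, 3), (-0.048, 4), (-0.044, 4), (-0.04, 2), (-0.036, 3), (-0.032, 3), (-0.028, 2), (-0.016, 1), (-0.012, 3), (-0.008, 2), (-0.004, 1), (0.0, 4), (0.004, 1), (0.012, 1), (0.016, 4), (0.02, 14), (0.024, 17), (0.028, 3), (0.032, 3), (0.036, 6), (0.04, 1), (0.048, 5), (0.052, 3), (0.068, 2), (0.072, 3), (0.076, 3), (0.08, 5), (0.084, 1), (0.088, 1)]
 Y 0 [(-0.068, 1), (-0.064, 4), (-0.06, 13), (-0.056, 5), (-0.052, 6), (-0.048, 2), (-0.044, 1), (-0.04, 1), (-0.036, 5), (-0.032, 4), (-0.028, 3), (-0.024, 1), (0.016, 2), (0.02, 11), (0.024, 13), (0.028, 6), (0.032, 3), (0.036, 4), (0.04, 2), (0.044, 2), (0.048, 3), (0.052, 4), (0.068, 2), (0.072, 2), (0.076, 3), (0.08, 3), (0.084, 3), (0.088, 1)]
```

>>> {"name": "servo_tool", "arguments": {
  "moves": [
    [[0.161,-0.295,0,-67.5],[0.161,-0.295,0,-67.5],[0.161,-0.295,0,-67.5],[0.161,-0.295,0,-67.5],[0.161,-0.295,0,-67.5],[0.161,-0.295,0,-67.5],[0.161,-0.295,0,-67.5],[0.161,-0.295,0,-67.5]]
  ]
}}

```text
time: 1.95
tool_pos: [0.5192, 0.0577, 0.3544]
orientation: [-3.141, 0.001, 1.39]
wrist_force: [1.1, 0.5, -0.1]
grip_width: 1.0
gripper_force: 0.0
```

>>> {"name": "servo_tool", "arguments": {
  "moves": [
    [[0,0,0,-5],[0,0,0,-10],[0,0,0,-10],[0,0,0,-10]]
  ]
}}

```text
time: 2.28
tool_pos: [0.5194, 0.0564, 0.3543]
orientation: [-3.14, 0.001, 1.557]
wrist_force: [0.4, -0.6, 0.5]
grip_width: 0.999
gripper_force: 0.0
```

Run:
```python
from h import *
s,f,P=wcloud();print(s['tool_pos'],s['orientation'],s['qpos']);save(f,'w2.png');np.savez('w2.npz',P=P,**f)
z=P[...,2];x,y=P[...,0],P[...,1];d=f['depth']>0
hsv=cv2.cvtColor(f['pixels'],cv2.COLOR_RGB2HSV)
m=d&(x>.48)&(x<.56)&(y>-.03)&(y<.16)&(z>.2)&(z<.275)&(hsv[...,1]>150)
q=P[m];print('guard',len(q),np.percentile(q,[1,50,99],axis=0).round(4).tolist())
t=q[q[:,2]>.258];print('top',len(t),np.percentile(t,[2,50,98],axis=0).round(4).tolist(),np.polyfit(t[:,1],t[:,0],1))
m=d&(x>.56)&(x<.75)&(y>0.02)&(y<.12)&(z>.235)&(z<.262);q=P[m];print('rim',len(q),np.percentile(q,[2,50,98],axis=0).round(4).tolist())
```

```text
[0.51943106 0.05639008 0.35427213] [-3.14030742e+00  6.68497932e-04  1.55709140e+00] [ 0.32252984  0.0975472  -0.54087481  1.7463089   0.05224871  1.31333231
 -0.24333543]
guard 1700 [[0.5158, -0.0089, 0.2352], [0.5195, 0.0701, 0.266], [0.5232, 0.1277, 0.2675]]
top 1669 [[0.516, -0.0073, 0.2641], [0.5195, 0.0688, 0.266], [0.5231, 0.1258, 0.2674]] [-0.0064535   0.51992683]
rim 7983 [[0.5974, 0.0405, 0.2361], [0.6399, 0.0669, 0.2515], [0.698, 0.0887, 0.2567]]
```

View pics/w2.png

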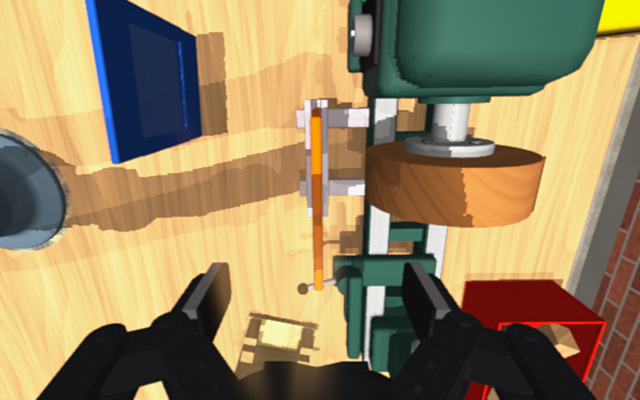

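The guard's top edge runs from (317,115) to (319,285) in the wrist view, centred under the jaws. I'll go down with the jaws part-closed and pinch it.

>>> {"name": "servo_tool", "arguments": {
  "moves": [
    [[0.003,0,0.0,-1],[0.003,0,0.04,-1],[0.003,0,0.08,-1],[0.003,0,0.11,-1],[0.003,0,0.11,-1],[0.003,0,0.11,-1]]
  ],
  "grip": 0.5,
  "squeeze": 50
}}

```text
time: 2.83
tool_pos: [0.5183, 0.061, 0.2436]
orientation: [-3.137, 0.0, 1.579]
wrist_force: [0.4, -1.0, 0.1]
grip_width: 0.498
gripper_force: 0.0
```

>>> {"name": "servo_tool", "arguments": {
  "moves": [
    [[0,0,0,0],[0,0,0,0],[0,0,0,0],[0,0,0,0],[0,0,0,0],[0,0,0,0]]
  ],
  "grip": 0,
  "squeeze": 50
}}

```text
time: 3.33
tool_pos: [0.5214, 0.0622, 0.2478]
orientation: [3.136, -0.0, 1.581]
wrist_force: [-1.1, -0.6, 6.2]
grip_width: 0.088
gripper_force: 50.3
```

>>> {"name": "servo_tool", "arguments": {
  "moves": [
    [[0,0,-0.012,0],[0,0,-0.028,0],[0,0,-0.05,0],[0,0,-0.08,0],[0,0,-0.12,0],[0,0,-0.16,0],[0,0,-0.18,0],[0,0,-0.18,0]]
  ]
}}

```text
time: 4.0
tool_pos: [0.5218, 0.0629, 0.4323]
orientation: [3.129, -0.001, 1.581]
wrist_force: [0.8, 0.7, -1.5]
grip_width: 0.087
gripper_force: 49.1
```

>>> {"name": "servo_tool", "arguments": {
  "moves": [
    [[-0.02,-0.005,0,5],[-0.05,-0.012,0,12],[-0.085,-0.02,0,19],[-0.12,-0.028,0,26],[-0.155,-0.036,0,33],[-0.19,-0.044,0,40],[-0.225,-0.052,0,47],[-0.26,-0.06,0,54]]
  ]
}}

```text
time: 4.67
tool_pos: [0.4605, -0.1999, 0.4237]
orientation: [-3.139, 0.001, 0.633]
wrist_force: [1.0, -0.8, -2.3]
grip_width: 0.085
gripper_force: 49.0
```

```bash
python3 -c "
from h import *
s=manip.read_state();print(s['tool_pos'],s['orientation'],s['qpos'],s['wrist_force'])"
```

```text
[ 0.46050616 -0.19993667  0.42373747] [-3.13948997e+00  1.33617777e-03  6.32537764e-01] [ 0.60062162  0.00892371 -0.27369761  1.6878296   0.00231686  1.44766059
 -0.61161603] [ 1.04817418 -0.8368077  -2.2569686 ]
```

>>> {"name": "servo_tool", "arguments": {
  "moves": [
    [[-0.015,0.015,0,7],[-0.03,0.03,0,14],[-0.045,0.045,0,21],[-0.062,0.058,0,28],[-0.062,0.058,0,35],[-0.062,0.058,0,42],[-0.062,0.058,0,49],[-0.062,0.058,0,50]]
  ]
}}

```text
time: 5.33
tool_pos: [0.4461, -0.2819, 0.4235]
orientation: [-3.14, 0.003, -0.237]
wrist_force: [-0.9, 0.7, -0.9]
grip_width: 0.086
gripper_force: 49.0
```

>>> {"name": "servo_tool", "arguments": {
  "moves": [
    [[0,0,0.03,0],[0,0,0.06,0],[0,0,0.09,0],[0,0,0.115,0],[0,0,0.12,0],[0,0,0.12,0],[0,0,0.12,0]]
  ]
}}

```text
time: 5.92
tool_pos: [0.4472, -0.2823, 0.3057]
orientation: [3.141, -0.001, -0.233]
wrist_force: [0.4, 0.5, -1.7]
grip_width: 0.088
gripper_force: 49.0
```

```bash
cat > chk.py <<'E'
from h import *
import sys
s,f,P=wcloud();print(s['tool_pos'],s['orientation'],s['wrist_force'])
save(f,sys.argv[1]+'.png');np.savez(sys.argv[1]+'.npz',P=P,**f)
fs=grab('scene');save(fs,sys.argv[1]+'s.png')
z=P[...,2];d=f['depth']>0;yaw=-.24
X=(P[...,0]-.431)*np.cos(yaw)+(P[...,1]+.341)*np.sin(yaw);Y=-(P[...,0]-.431)*np.sin(yaw)+(P[...,1]+.341)*np.cos(yaw)
hsv=cv2.cvtColor(f['pixels'],cv2.COLOR_RGB2HSV)
m=d&(hsv[...,0]>7)&(hsv[...,0]<20)&(hsv[...,1]>180)&(z>.05)&(abs(X)<.09)&(Y>.02)&(Y<.1)
for n,(P2,d2,f2) in {'w':(P,d,f),'s':(cloud(fs),fs['depth']>0,fs)}.items():
    X=(P2[...,0]-.431)*np.cos(yaw)+(P2[...,1]+.341)*np.sin(yaw);Y=-(P2[...,0]-.431)*np.sin(yaw)+(P2[...,1]+.341)*np.cos(yaw);z=P2[...,2]
    hsv=cv2.cvtColor(f2['pixels'],cv2.COLOR_RGB2HSV)
    m=d2&(hsv[...,0]>7)&(hsv[...,0]<20)&(hsv[...,1]>180)&(hsv[...,2]>110)&(z>.04)&(abs(X)<.09)&(Y>.03)&(Y<.1)
    for a in np.arange(.04,.3,.03):
        k=m&(z>=a)&(z<a+.03)
        if k.sum()>4: print(n,round(a,2),k.sum(),'X',np.percentile(X[k],[2,98]).round(4),'Y',np.percentile(Y[k],[5,50,95]).round(4),'slope',np.polyfit(X[k],Y[k],1)[0].round(4))
    t=d2&(abs(z-.062)<.006)&(abs(X)<.065)&(Y>.03)&(Y<.1)
    h=np.histogram(Y[t],np.arange(.03,.1,.002))[0];print([(round(.031+.002*i,3),int(v)) for i,v in enumerate(h) if v>2])
E
python3 chk.py c1
```

```text
[ 0.44722699 -0.28230489  0.30570619] [ 3.14148364e+00 -6.42427342e-04 -2.33027688e-01] [ 0.3887769   0.52388422 -1.65798738]
w 0.28 21 X [0.0672 0.0682] Y [0.0564 0.0626 0.0636] slope 1.2463
[(0.031, 60), (0.033, 60), (0.035, 62), (0.037, 54), (0.039, 62), (0.041, 67), (0.043, 46), (0.045, 59), (0.047, 38), (0.049, 26), (0.067, 9), (0.069, 12), (0.071, 38), (0.073, 55), (0.075, 53), (0.077, 55), (0.079, 72)]
s 0.16 21 X [-0.0347  0.0438] Y [0.0632 0.0645 0.0656] slope 0.0132
[(0.031, 5), (0.033, 7), (0.037, 4), (0.039, 5), (0.041, 6), (0.043, 6), (0.045, 7), (0.047, 10), (0.049, 6), (0.051, 11), (0.053, 8), (0.069, 3), (0.071, 8), (0.073, 11), (0.075, 7), (0.077, 11), (0.079, 7), (0.081, 8), (0.083, 11)]
```

>>> {"name": "servo_tool", "arguments": {
  "moves": [
    [[0,0.001,0.015,0.4],[0,0.001,0.035,0.4],[0,0.001,0.05,0.4],[0,0.001,0.06,0.4],[0,0.001,0.065,0.4],[0,0.001,0.07,0.4]]
  ]
}}

```text
time: 6.52
tool_pos: [0.4475, -0.2836, 0.2358]
orientation: [3.141, -0.002, -0.241]
wrist_force: [1.0, 0.5, -1.6]
grip_width: 0.089
gripper_force: 49.0
```

```bash
python3 chk.py c2
```

```text
[ 0.44747393 -0.28364751  0.23584649] [ 3.14100079e+00 -2.05599613e-03 -2.41105712e-01] [ 0.97614566  0.49106602 -1.60318337]
w 0.04 11 X [-0.0396  0.0496] Y [0.0466 0.047  0.0498] slope 0.0345
w 0.19 28 X [0.0677 0.0688] Y [0.0546 0.0603 0.0618] slope -0.0415
w 0.25 3790 X [-0.0272  0.0675] Y [0.0549 0.058  0.0612] slope 0.0028
w 0.28 6 X [0.0112 0.0126] Y [0.0561 0.0573 0.0591] slope 0.0128
[(0.031, 83), (0.033, 81), (0.035, 85), (0.037, 86), (0.039, 87), (0.041, 87), (0.043, 88), (0.045, 78), (0.047, 77), (0.049, 44), (0.065, 3), (0.067, 35), (0.069, 67), (0.071, 85), (0.073, 76), (0.075, 79), (0.077, 87), (0.079, 88), (0.081, 26)]
s 0.07 18 X [-0.0534  0.0433] Y [0.0622 0.0634 0.0654] slope 0.0087
s 0.1 5 X [-0.0356  0.0401] Y [0.0635 0.0638 0.0645] slope 0.0027
s 0.25 35 X [0.0216 0.0674] Y [0.0587 0.0616 0.0641] slope -0.0109
[(0.031, 4), (0.033, 3), (0.035, 5), (0.039, 6), (0.041, 4), (0.065, 33), (0.067, 19), (0.069, 4), (0.071, 9), (0.073, 10), (0.075, 10), (0.077, 9), (0.079, 4), (0.081, 10), (0.083, 9)]
```

>>> {"name": "servo_tool", "arguments": {
  "moves": [
    [[0,0,0.008,0],[0,0,0.016,0],[0,0,0.022,0],[0,0,0.026,0],[0,0,0.028,0],[0,0,0.028,0]]
  ]
}}

```text
time: 7.12
tool_pos: [0.4462, -0.2829, 0.2061]
orientation: [-3.141, 0.002, -0.241]
wrist_force: [0.2, 0.5, -1.8]
grip_width: 0.088
gripper_force: 49.1
```

>>> {"name": "servo_tool", "arguments": {
  "moves": [
    [[0,0,0.001,0],[0,0,0.002,0],[0,0,0.003,0],[0,0,0.003,0]]
  ]
}}

```text
time: 7.45
tool_pos: [0.4471, -0.2835, 0.2049]
orientation: [3.141, -0.001, -0.241]
wrist_force: [-0.0, 1.5, 1.5]
grip_width: 0.093
gripper_force: 49.6
```

>>> {"name": "servo_tool", "arguments": {
  "moves": [
    [[0,0,0.001,0],[0,0,0.001,0],[0,0,0.001,0],[0,0,0.001,0],[0,0,0.001,0]]
  ],
  "grip": 0.5
}}

```text
time: 7.87
tool_pos: [0.4467, -0.2832, 0.203]
orientation: [3.142, -0.0, -0.241]
wrist_force: [-0.0, 0.1, -0.0]
grip_width: 0.503
gripper_force: 0.0
```

>>> {"name": "servo_tool", "arguments": {
  "moves": [
    [[0,0,-0.02,0],[0,0,-0.05,0],[0,0,-0.09,0],[0,0,-0.13,0],[0,0,-0.16,0],[0,0,-0.16,0]]
  ]
}}

```text
time: 8.37
tool_pos: [0.4502, -0.285, 0.3717]
orientation: [3.137, -0.015, -0.241]
wrist_force: [1.3, -0.1, 0.3]
grip_width: 0.498
gripper_force: 0.0
```

```bash
python3 chk.py c3
```

```text
[ 0.45024924 -0.28501936  0.37170215] [ 3.13711756 -0.01493166 -0.24133167] [ 1.2674429  -0.0895667   0.32462423]
w 0.22 1021 X [-0.0662  0.0666] Y [0.0566 0.0597 0.0631] slope -0.0006
[(0.031, 53), (0.033, 38), (0.035, 30), (0.037, 62), (0.039, 30), (0.041, 44), (0.043, 46), (0.045, 31), (0.047, 45), (0.049, 43), (0.067, 10), (0.069, 41), (0.071, 42), (0.073, 34), (0.075, 58), (0.077, 31), (0.079, 47), (0.081, 14)]
s 0.04 17 X [-0.039   0.0465] Y [0.0627 0.064  0.0652] slope -0.0016
s 0.19 21 X [-0.0686  0.0648] Y [0.0586 0.0636 0.0655] slope -0.0138
s 0.22 85 X [-0.0648  0.0669] Y [0.0598 0.0627 0.0665] slope -0.0083
[(0.031, 6), (0.033, 5), (0.035, 5), (0.037, 4), (0.039, 3), (0.043, 3), (0.047, 3), (0.063, 10), (0.065, 36), (0.067, 22), (0.069, 4), (0.071, 7), (0.073, 6), (0.075, 12), (0.077, 10), (0.079, 6), (0.081, 9), (0.083, 11)]
```

The guard's top is at about z 0.222, centred at slot Y 0.060 with no lean, so it is seated. Next, the blank.

>>> {"name": "servo_tool", "arguments": {
  "moves": [
    [[0.011,-0.039,0,-2],[0.022,-0.078,0,-4],[0.033,-0.116,0,-6],[0.044,-0.155,0,-8],[0.055,-0.194,0,-10],[0.066,-0.233,0,-12],[0.077,-0.271,0,-13.8],[0.088,-0.31,0,-13.8]]
  ],
  "grip": 1.0,
  "squeeze": 40
}}

```text
time: 9.13
tool_pos: [0.6057, -0.0018, 0.3604]
orientation: [3.141, 0.004, 0.0]
wrist_force: [0.4, -0.3, 0.2]
grip_width: 0.999
gripper_force: 0.0
```

```bash
python3 -c "
from h import *
s=manip.read_state();print(s['tool_pos'],s['orientation'],s['qpos'],s['wrist_force'])"
```

```text
[ 0.60572008 -0.00182814  0.36043479] [3.14139344e+00 4.07786795e-03 3.99803392e-04] [ 0.29053218  0.2604656  -0.43100451  1.54964503  0.10992963  1.35971218
 -1.7215517 ] [ 0.43617989 -0.33351154  0.20989096]
```

>>> {"name": "servo_tool", "arguments": {
  "moves": [
    [[0.022,-0.033,0,0],[0.044,-0.067,0,0],[0.044,-0.067,0,0],[0.044,-0.067,0,0],[0.044,-0.067,0,0]]
  ]
}}

```text
time: 9.55
tool_pos: [0.6494, 0.0634, 0.3605]
orientation: [3.14, 0.004, 0.0]
wrist_force: [0.1, -1.1, -0.0]
grip_width: 1.001
gripper_force: 0.0
```

Run:
```python
from h import *
s,f,P=wcloud();print(s['tool_pos'],s['orientation'],s['wrist_force']);np.savez('w3.npz',P=P,**f)
z=P[...,2];x,y=P[...,0],P[...,1];d=f['depth']>0
hsv=cv2.cvtColor(f['pixels'],cv2.COLOR_RGB2HSV);H,Sa,V=[hsv[...,i] for i in range(3)]
m=d&(x>.56)&(x<.75)&(y>0.02)&(y<.12)&(z>.15)&(z<.262)&(H<20)&(Sa>90);q=P[m]
print('blank',len(q),np.percentile(q,[2,50,98],axis=0).round(4).tolist())
k=(q[:,1]>.045)&(q[:,1]<.085)
A=np.c_[2*q[k][:,0],2*q[k][:,2],np.ones(k.sum())];b=(q[k][:,[0,2]]**2).sum(1);c=np.linalg.lstsq(A,b,rcond=None)[0]
print('circle',c[:2],np.sqrt(c[2]+c[0]**2+c[1]**2))
for a in np.arange(.59,.72,.02):
    t=q[abs(q[:,0]-a)<.01]
    if len(t): print(round(a,2),np.percentile(t[:,1],[1,99]).round(4))
save(f,'w3.png')
for n in range(6): manip.read_state()
```

```text
[0.64939464 0.06339513 0.36049281] [3.14049548e+00 4.14146541e-03 2.89267692e-04] [ 0.09231131 -1.10090835 -0.03313476]
blank 9157 [[0.5943, 0.04, 0.1953], [0.672, 0.0635, 0.2482], [0.7265, 0.0873, 0.2563]]
circle [0.64951809 0.17619918] 0.07959298961012058
0.59 [0.0394 0.0873]
0.61 [0.0393 0.0874]
0.63 [0.0394 0.0876]
0.65 [0.0393 0.087 ]
0.67 [0.0395 0.0873]
0.69 [0.0395 0.0885]
0.71 [0.0396 0.0878]
```

View pics/w3.png

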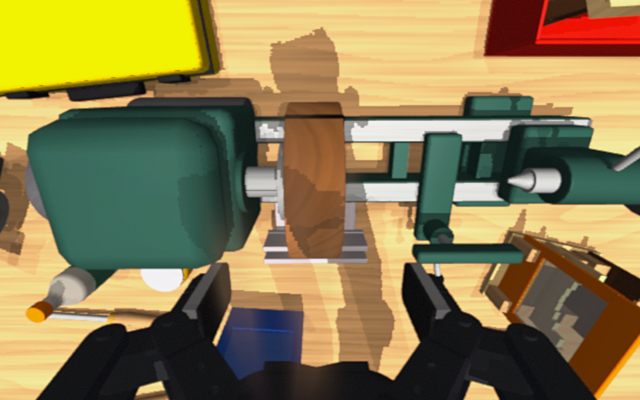

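The blank's rim is at (285–345, 105–255), and the pencil line is near its far edge at about (315,113). Circle fit: centre (0.6497, 0.0637, 0.1755), radius 79.6 mm, which matches. I'll go down and grip the top of the rim.

>>> {"name": "servo_tool", "arguments": {
  "moves": [
    [[0,0,0.03,0],[0,0,0.07,0],[0,0,0.1,0],[0,0,0.115,0],[0,0,0.119,0],[0,0,0.119,0],[0,0,0.119,0]]
  ]
}}

```text
time: 10.18
tool_pos: [0.6508, 0.0624, 0.2453]
orientation: [3.141, -0.002, -0.003]
wrist_force: [0.6, -0.1, 0.9]
grip_width: 1.003
gripper_force: 0.0
```

```bash
cat > log.py <<'E'
from plant import manip; import json
s=manip.read_state(); r=[float(s['time'])]+[round(float(v),4) for k in('tool_pos','wrist_force','moment') for v in s[k]]+[round(float(s['grip_width']),3),round(float(s['gripper_force']),1)]
open('log.txt','a').write(json.dumps(r)+'\n'); print(r)
E
python3 log.py
```

```text
[10.1833, 0.6508, 0.0624, 0.2453, 0.6175, -0.0596, 0.9455, 0.0191, -0.027, 0.0436, 1.003, 0.0]
```

>>> {"name": "servo_tool", "arguments": {
  "moves": [
    [[0,0,0,0],[0,0,0,0],[0,0,0,0],[0,0,0,0],[0,0,0,0],[0,0,0,0]]
  ],
  "grip": 0,
  "squeeze": 25
}}

```text
time: 10.68
tool_pos: [0.6512, 0.0648, 0.2461]
orientation: [-3.14, -0.003, -0.0]
wrist_force: [-0.3, 1.4, 5.0]
grip_width: 0.58
gripper_force: 31.1
```

```bash
python3 log.py
```

```text
[10.6833, 0.6512, 0.0648, 0.2461, -0.2598, 1.3752, 5.0412, 0.4205, 0.2078, 0.0148, 0.58, 31.1]
```

>>> {"name": "servo_tool", "arguments": {
  "moves": [
    [[0.0048,0,0.0002,0],[0.0096,0,0.0007,0],[0.0143,0,0.0015,0]]
  ]
}}

```text
time: 10.93
tool_pos: [0.6629, 0.0649, 0.2444]
orientation: [3.141, 0.004, 0.001]
wrist_force: [-5.5, 0.6, 8.9]
grip_width: 0.578
gripper_force: 32.2
```

```bash
python3 log.py
```

```text
[10.9333, 0.6629, 0.0649, 0.2444, -5.4678, 0.6413, 8.876, 0.1417, 1.5606, 0.1634, 0.578, 32.2]
```

>>> {"name": "servo_tool", "arguments": {
  "moves": [
    [[0.0047,0,0.0012,0],[0.0093,0,0.0027,0],[0.0137,0,0.0045,0]]
  ]
}}

```text
time: 11.18
tool_pos: [0.6771, 0.0649, 0.2399]
orientation: [-3.141, 0.003, 0.001]
wrist_force: [-4.6, 0.9, 8.4]
grip_width: 0.579
gripper_force: 33.2
```

```bash
python3 log.py
```

```text
[11.1833, 0.6771, 0.0649, 0.2399, -4.6038, 0.9308, 8.3831, 0.0947, 1.3922, 0.1183, 0.579, 33.2]
```

>>> {"name": "servo_tool", "arguments": {
  "moves": [
    [[0.0043,0,0.0021,0],[0.0085,0,0.0045,0],[0.0125,0,0.0072,0]]
  ]
}}

```text
time: 11.43
tool_pos: [0.69, 0.0649, 0.233]
orientation: [-3.141, 0.002, 0.001]
wrist_force: [-5.1, 0.4, 9.3]
grip_width: 0.58
gripper_force: 34.6
```

```bash
python3 log.py
```

```text
[11.4333, 0.69, 0.0649, 0.233, -5.0726, 0.3806, 9.3387, 0.0905, 1.2595, 0.1337, 0.58, 34.6]
```

>>> {"name": "servo_tool", "arguments": {
  "moves": [
    [[0.0038,0,0.003,0],[0.0074,0,0.0062,0],[0.0107,0,0.0097,0]]
  ]
}}

```text
time: 11.68
tool_pos: [0.7014, 0.065, 0.2238]
orientation: [-3.141, -0.0, 0.001]
wrist_force: [-3.3, 1.3, 9.5]
grip_width: 0.58
gripper_force: 36.6
```

```bash
python3 log.py
```

```text
[11.6833, 0.7014, 0.065, 0.2238, -3.3233, 1.2813, 9.5488, 0.0897, 1.087, 0.1702, 0.58, 36.6]
```

>>> {"name": "servo_tool", "arguments": {
  "moves": [
    [[-0.0034,0,-0.0035,0],[-0.0069,0,-0.0067,0],[-0.0107,0,-0.0097,0]]
  ]
}}

```text
time: 11.93
tool_pos: [0.6937, 0.065, 0.23]
orientation: [-3.139, -0.008, 0.001]
wrist_force: [7.7, 2.7, -7.6]
grip_width: 0.579
gripper_force: 33.9
```

```bash
python3 log.py
```

```text
[11.9333, 0.6937, 0.065, 0.23, 7.6801, 2.748, -7.5658, 0.5217, -1.9827, 0.139, 0.579, 33.9]
```

>>> {"name": "servo_tool", "arguments": {
  "moves": [
    [[-0.004,0,-0.0027,0],[-0.0082,0,-0.0051,0],[-0.0125,0,-0.0072,0]]
  ]
}}

```text
time: 12.18
tool_pos: [0.6812, 0.0649, 0.2371]
orientation: [-3.139, -0.008, 0.001]
wrist_force: [8.7, 3.0, -6.6]
grip_width: 0.583
gripper_force: 32.9
```

```bash
python3 log.py
```

```text
[12.1833, 0.6812, 0.0649, 0.2371, 8.7376, 3.0383, -6.6353, 0.4917, -2.1024, 0.1276, 0.583, 32.9]
```

>>> {"name": "servo_tool", "arguments": {
  "moves": [
    [[-0.0045,0,-0.0018,0],[-0.009,0,-0.0033,0],[-0.0137,0,-0.0045,0]]
  ]
}}

```text
time: 12.43
tool_pos: [0.668, 0.0649, 0.2419]
orientation: [-3.139, -0.01, 0.001]
wrist_force: [9.6, 2.0, -6.3]
grip_width: 0.582
gripper_force: 32.1
```

```bash
python3 log.py
```

```text
[12.4333, 0.668, 0.0649, 0.2419, 9.5772, 2.0145, -6.3275, 0.5026, -2.2622, 0.1349, 0.582, 32.1]
```

>>> {"name": "servo_tool", "arguments": {
  "moves": [
    [[-0.0048,0,-0.0008,0],[-0.0095,0,-0.0013,0],[-0.0143,0,-0.0015,0]]
  ]
}}

```text
time: 12.68
tool_pos: [0.6547, 0.0648, 0.2443]
orientation: [-3.139, -0.013, 0.001]
wrist_force: [10.7, 2.3, -5.4]
grip_width: 0.576
gripper_force: 31.6
```

```bash
python3 log.py
```

```text
[12.6833, 0.6547, 0.0648, 0.2443, 10.6587, 2.293, -5.35, 0.429, -2.4689, 0.1874, 0.576, 31.6]
```

>>> {"name": "servo_tool", "arguments": {
  "moves": [
    [[-0.0048,0,0.0002,0],[-0.0096,0,0.0007,0],[-0.0143,0,0.0015,0]]
  ]
}}

```text
time: 12.93
tool_pos: [0.6418, 0.0648, 0.2443]
orientation: [-3.139, -0.016, 0.001]
wrist_force: [11.3, 2.6, -1.8]
grip_width: 0.58
gripper_force: 31.5
```

```bash
python3 log.py
```

```text
[12.9333, 0.6418, 0.0648, 0.2443, 11.3134, 2.5578, -1.7653, 0.3264, -2.5912, 0.1613, 0.58, 31.5]
```

>>> {"name": "servo_tool", "arguments": {
  "moves": [
    [[-0.0047,0,0.0012,0],[-0.0093,0,0.0027,0],[-0.0137,0,0.0045,0]]
  ]
}}

```text
time: 13.18
tool_pos: [0.6297, 0.0647, 0.2421]
orientation: [-3.139, -0.02, 0.001]
wrist_force: [11.1, 1.7, 3.7]
grip_width: 0.582
gripper_force: 32.2
```

```bash
python3 log.py
```

```text
[13.1833, 0.6297, 0.0647, 0.2421, 11.1029, 1.6798, 3.6567, 0.2033, -2.5317, 0.1906, 0.582, 32.2]
```

>>> {"name": "servo_tool", "arguments": {
  "moves": [
    [[-0.0043,0,0.0021,0],[-0.0085,0,0.0045,0],[-0.0125,0,0.0072,0]]
  ]
}}

```text
time: 13.43
tool_pos: [0.6182, 0.0647, 0.2376]
orientation: [-3.139, -0.023, 0.0]
wrist_force: [7.8, 1.5, 12.9]
grip_width: 0.579
gripper_force: 33.9
```

```bash
python3 log.py
```

```text
[13.4333, 0.6182, 0.0647, 0.2376, 7.8495, 1.4653, 12.8571, 0.0758, -1.8931, 0.2399, 0.579, 33.9]
```

>>> {"name": "servo_tool", "arguments": {
  "moves": [
    [[-0.0038,0,0.003,0],[-0.0074,0,0.0062,0],[-0.0107,0,0.0097,0]]
  ]
}}

```text
time: 13.68
tool_pos: [0.6068, 0.0646, 0.2297]
orientation: [-3.141, -0.021, 0.0]
wrist_force: [0.9, -1.0, 20.2]
grip_width: 0.579
gripper_force: 37.2
```

```bash
python3 log.py
```

```text
[13.6833, 0.6068, 0.0646, 0.2297, 0.9026, -1.0129, 20.2442, -0.1234, -0.6583, 0.1256, 0.579, 37.2]
```

>>> {"name": "servo_tool", "arguments": {
  "moves": [
    [[0.0034,0,-0.0035,0],[0.0069,0,-0.0067,0],[0.0107,0,-0.0097,0]]
  ]
}}

```text
time: 13.93
tool_pos: [0.6077, 0.0646, 0.2305]
orientation: [-3.141, 0.005, 0.001]
wrist_force: [-5.7, 0.9, 0.2]
grip_width: 0.584
gripper_force: 35.0
```

```bash
python3 log.py
```

```text
[13.9333, 0.6077, 0.0646, 0.2305, -5.7207, 0.8592, 0.2289, 0.425, 1.3611, 0.1372, 0.584, 35.0]
```

>>> {"name": "servo_tool", "arguments": {
  "moves": [
    [[0.004,0,-0.0027,0],[0.0082,0,-0.0051,0],[0.0125,0,-0.0072,0]]
  ]
}}

```text
time: 14.18
tool_pos: [0.6152, 0.0646, 0.2344]
orientation: [3.14, 0.019, 0.001]
wrist_force: [-9.3, 0.7, 3.9]
grip_width: 0.583
gripper_force: 35.3
```

```bash
python3 log.py
```

```text
[14.1833, 0.6152, 0.0646, 0.2344, -9.3381, 0.652, 3.8816, 0.3069, 2.269, 0.173, 0.583, 35.3]
```

>>> {"name": "servo_tool", "arguments": {
  "moves": [
    [[0.0045,0,-0.0018,0],[0.009,0,-0.0033,0],[0.0137,0,-0.0045,0]]
  ]
}}

```text
time: 14.43
tool_pos: [0.6299, 0.0647, 0.2393]
orientation: [3.141, 0.017, 0.001]
wrist_force: [-8.0, 2.3, 4.0]
grip_width: 0.584
gripper_force: 35.7
```

```bash
python3 log.py
```

```text
[14.4333, 0.6299, 0.0647, 0.2393, -8.0425, 2.2553, 4.0406, 0.3714, 2.1404, 0.1398, 0.584, 35.7]
```

>>> {"name": "servo_tool", "arguments": {
  "moves": [
    [[0.0048,0,-0.0008,0],[0.0095,0,-0.0013,0],[0.0143,0,-0.0015,0]]
  ]
}}

```text
time: 14.68
tool_pos: [0.645, 0.0648, 0.2414]
orientation: [3.141, 0.015, 0.001]
wrist_force: [-8.0, 2.6, 4.7]
grip_width: 0.581
gripper_force: 36.2
```

```bash
python3 log.py
cat > fit.py <<'E'
import numpy as np, json
L=np.array([json.loads(l) for l in open('log.txt')]); b=L[0]
c=np.array([.6497,.1755])
L=L[2:]
def fit(L,off=None):
    x,z=L[:,1]-c[0],L[:,3]-c[1]; th=np.unwrap(np.arctan2(x,z)); r=np.hypot(x,z)
    if off is not None: th=off
    F=L[:,4:7]-b[4:7]; My=L[:,8]-b[8]
    t=-(z*F[:,0]-x*F[:,2])   # applied torque from force only (+ = top to +x)
    d=L[:,-1]
    return th,r,F,My,t
E
python3 - <<'E'
from fit import *
th,r,F,My,t=fit(L)
dr=np.array([1]*4+[-1]*8+[1]*4)
# heavy torque: gravity moment resisting + rotation when heavy at angle phi0+th: resist = -M sin(th+phi0)
def ls(A,y,n):
    p,res,_,_=np.linalg.lstsq(A,y,rcond=None); e=y-A@p; print(n,p.round(3),'rms',e.std().round(3),'phi0',np.degrees(np.arctan2(-p[1],-p[0])).round(1),'M',np.hypot(p[0],p[1]).round(3)); return e
S,C=np.sin(th),np.cos(th); o=np.ones_like(th)
# resist = -M(sin th cos p + cos th sin p)
for i in range(len(th)): print(np.degrees(th[i]).round(1),dr[i],r[i].round(4),F[i].round(1),My[i].round(3),t[i].round(3))
ls(np.c_[S,C,dr],t,'force')
# full: t - My = h*Fx + resist ; My measured on tool
ls(np.c_[S,C,dr,F[:,0]],t-My,'moment')
E
```

```text
[14.6833, 0.645, 0.0648, 0.2414, -7.9942, 2.599, 4.7499, 0.2697, 1.9095, 0.1322, 0.581, 36.2]
10.8 1 0.0702 [-6.1  0.7  7.9] 1.588 0.524
23.0 1 0.07 [-5.2  1.   7.4] 1.419 0.54
35.0 1 0.0702 [-5.7  0.4  8.4] 1.286 0.665
46.9 1 0.0708 [-3.9  1.3  8.6] 1.114 0.635
38.9 -1 0.07 [ 7.1  2.8 -8.5] -1.956 -0.759
27.1 -1 0.0692 [ 8.1  3.1 -7.6] -2.075 -0.739
15.4 -1 0.0689 [ 9.   2.1 -7.3] -2.235 -0.728
4.2 -1 0.069 [10.   2.4 -6.3] -2.442 -0.722
-6.6 -1 0.0693 [10.7  2.6 -2.7] -2.564 -0.714
-16.7 -1 0.0695 [10.5  1.7  2.7] -2.505 -0.753
-26.9 -1 0.0696 [ 7.2  1.5 11.9] -1.866 -0.824
-38.4 -1 0.0691 [ 0.3 -1.  19.3] -0.631 -0.843
-37.4 1 0.0692 [-6.3  0.9 -0.7] 1.388 0.379
-30.4 1 0.0683 [-10.    0.7   2.9] 2.296 0.485
-17.2 1 0.0668 [-8.7  2.3  3.1] 2.167 0.491
-4.1 1 0.0661 [-8.6  2.7  3.8] 1.936 0.55
force [ 0.115 -0.127  0.642] rms 0.046 phi0 132.2 M 0.172
moment [ 0.126 -0.031  0.219  0.193] rms 0.087 phi0 166.4 M 0.13
```

```bash
cat >> fit.py <<'E'
b=b*0
def ls(A,y,n,k=None):
    p=np.linalg.lstsq(A,y,rcond=None)[0]; e=y-A@p
    print(n,p.round(3),'rms',e.std().round(3),'phi0',np.degrees(np.arctan2(-p[1],-p[0])).round(1),'M',np.hypot(p[0],p[1]).round(3)); return e
E
python3 - <<'E'
from fit import *
th,r,F,My,t=fit(L)
dr=np.array([1]*4+[-1]*8+[1]*4); S,C=np.sin(th),np.cos(th)
for k in (np.ones(16,bool),np.arange(16)!=12):
    ls(np.c_[S,C,dr][k],t[k],'force')
    e=ls(np.c_[S,C,dr,F[:,0]][k],(t-My)[k],'moment');print(e.round(2))
    ls(np.c_[S,C,F[:,0]][k],(t-My-.3*dr)[k],'moment drag .3')
    for h in(.15,.17,.19,.2,.22): ls(np.c_[S,C,dr][k],(t-My-h*F[:,0])[k],'mom h%.2f'%h)
E
```

```text
force [ 0.18  -0.17   0.642] rms 0.046 phi0 136.8 M 0.248
moment [ 0.182 -0.177  0.23   0.195] rms 0.085 phi0 135.8 M 0.254
[-0.09 -0.11  0.21 -0.03 -0.01 -0.04 -0.    0.03  0.05  0.01 -0.06  0.05
  0.08 -0.02 -0.15  0.11]
moment drag .3 [ 0.154 -0.188  0.204] rms 0.087 phi0 129.3 M 0.244
mom h0.15 [ 0.32  -0.12  -0.102] rms 0.13 phi0 159.5 M 0.342
mom h0.17 [ 0.259 -0.145  0.046] rms 0.101 phi0 150.7 M 0.297
mom h0.19 [ 0.197 -0.171  0.194] rms 0.086 phi0 139.0 M 0.261
mom h0.20 [ 0.166 -0.184  0.268] rms 0.086 phi0 132.1 M 0.248
mom h0.22 [ 0.105 -0.21   0.416] rms 0.101 phi0 116.5 M 0.234
force [ 0.155 -0.161  0.651] rms 0.039 phi0 133.8 M 0.224
moment [ 0.219 -0.18   0.192  0.191] rms 0.084 phi0 140.6 M 0.284
[-0.08 -0.1   0.21 -0.03 -0.04 -0.06 -0.01  0.03  0.06  0.03 -0.05  0.04
  0.   -0.13  0.12]
moment drag .3 [ 0.167 -0.193  0.204] rms 0.089 phi0 130.8 M 0.255
mom h0.15 [ 0.374 -0.137 -0.12 ] rms 0.121 phi0 159.9 M 0.398
mom h0.17 [ 0.298 -0.158  0.032] rms 0.095 phi0 152.1 M 0.338
mom h0.19 [ 0.223 -0.179  0.185] rms 0.084 phi0 141.2 M 0.286
mom h0.20 [ 0.185 -0.19   0.262] rms 0.086 phi0 134.2 M 0.265
mom h0.22 [ 0.109 -0.211  0.414] rms 0.104 phi0 117.4 M 0.238
```

>>> {"name": "servo_tool", "arguments": {
  "moves": [
    [[0.0048,0,0.0002,0],[0.0096,0,0.0007,0],[0.0143,0,0.0015,0],[0.019,0,0.0027,0],[0.0236,0,0.0042,0],[0.0281,0,0.006,0]]
  ]
}}

```text
time: 15.18
tool_pos: [0.6745, 0.0649, 0.2366]
orientation: [3.141, 0.011, 0.001]
wrist_force: [-6.3, 1.6, 6.3]
grip_width: 0.579
gripper_force: 37.9
```

```bash
python3 log.py
```

```text
[15.1833, 0.6745, 0.0649, 0.2366, -6.3193, 1.5606, 6.326, 0.2979, 1.7613, 0.1789, 0.579, 37.9]
```

>>> {"name": "servo_tool", "arguments": {
  "moves": [
    [[0.0043,0,0.0021,0],[0.0085,0,0.0045,0],[0.0125,0,0.0072,0],[0.0163,0,0.0102,0],[0.0199,0,0.0134,0],[0.0232,0,0.0169,0]]
  ]
}}

```text
time: 15.68
tool_pos: [0.6993, 0.065, 0.2213]
orientation: [-3.141, 0.007, 0.001]
wrist_force: [-5.6, 0.8, 8.8]
grip_width: 0.584
gripper_force: 41.4
```

```bash
python3 log.py
```

```text
[15.6833, 0.6993, 0.065, 0.2213, -5.5893, 0.7751, 8.7916, 0.262, 1.5331, 0.1604, 0.584, 41.4]
```

>>> {"name": "servo_tool", "arguments": {
  "moves": [
    [[0,0,0,0],[0,0,0,0],[0,0,0,0],[0,0,0,0]]
  ],
  "grip": 1.0
}}

```text
time: 16.02
tool_pos: [0.7013, 0.0628, 0.2202]
orientation: [3.141, 0.001, -0.001]
wrist_force: [-0.8, 0.2, -0.2]
grip_width: 0.997
gripper_force: 0.0
```

```bash
python3 log.py
python3 - <<'E'
from h import *
fs=grab('scene');save(fs,'sA.png')
f0=dict(np.load('scene0.npz'))
for f,n in((f0,'start'),(fs,'now')):
    P=cloud(f);hsv=cv2.cvtColor(f['pixels'],cv2.COLOR_RGB2HSV);c=np.array([.6497,.1755])
    x=P[...,0]-c[0];z=P[...,2]-c[1];r=np.hypot(x,z)
    m=(abs(r-.08)<.006)&(P[...,1]>.045)&(P[...,1]<.085)&(f['depth']>0)
    a=np.degrees(np.arctan2(x,z))[m];v=hsv[...,2][m].astype(float)
    h=[(int(t),int(((a>=t)&(a<t+5)).sum()),round(float(np.median(v[(a>=t)&(a<t+5)])))) for t in range(-60,160,5) if ((a>=t)&(a<t+5)).sum()>3]
    print(n,h)
    K,R,t=f['K'],f['R'],f['t']
E
```

```text
[16.0167, 0.7013, 0.0628, 0.2202, -0.802, 0.1948, -0.1556, -0.0226, -0.0197, 0.0319, 0.997, 0.0]
start [(-50, 9, 127), (-45, 12, 134), (-40, 11, 142), (-35, 17, 148), (-30, 22, 156), (-25, 21, 163), (-20, 28, 170), (-15, 32, 177), (-10, 34, 184), (-5, 35, 187), (0, 40, 190), (5, 41, 190), (10, 42, 187), (15, 45, 184), (20, 45, 178), (25, 45, 173), (30, 46, 166), (35, 47, 160), (40, 44, 150), (45, 44, 143), (50, 45, 134), (55, 42, 72), (60, 34, 110), (65, 32, 108), (70, 31, 98), (75, 29, 86), (80, 24, 76), (85, 22, 69), (90, 20, 65), (95, 9, 60), (100, 10, 58), (105, 5, 58)]
now [(30, 16, 63), (35, 44, 81), (40, 45, 81), (45, 42, 80), (50, 44, 82), (55, 37, 86), (60, 39, 85), (65, 33, 82), (70, 32, 79), (75, 26, 76), (80, 24, 74), (85, 22, 70), (90, 19, 66), (95, 15, 48), (100, 8, 30), (105, 4, 41)]
```

>>> {"name": "servo_tool", "arguments": {
  "moves": [
    [[-0.013,0,-0.009,0],[-0.026,0,-0.016,0],[-0.039,0,-0.021,0],[-0.0516,0,-0.024,0],[-0.0516,0,-0.024,0],[-0.0516,0,-0.024,0]]
  ]
}}

```text
time: 16.57
tool_pos: [0.65, 0.0636, 0.2455]
orientation: [3.141, -0.001, -0.0]
wrist_force: [0.3, -0.3, -0.4]
grip_width: 1.0
gripper_force: 0.0
```

```bash
python3 log.py
```

```text
[16.5667, 0.65, 0.0636, 0.2455, 0.2981, -0.294, -0.39, -0.0251, -0.0273, -0.0428, 1.0, 0.0]
```

>>> {"name": "servo_tool", "arguments": {
  "moves": [
    [[0,0,0,0],[0,0,0,0],[0,0,0,0],[0,0,0,0],[0,0,0,0]]
  ],
  "grip": 0,
  "squeeze": 20
}}

```text
time: 16.98
tool_pos: [0.6504, 0.0648, 0.245]
orientation: [-3.14, -0.001, -0.0]
wrist_force: [0.6, 1.4, 0.7]
grip_width: 0.583
gripper_force: 26.8
```

```bash
python3 log.py
```

```text
[16.9833, 0.6504, 0.0648, 0.245, 0.5738, 1.4485, 0.6824, 0.6105, -0.1788, -0.0092, 0.583, 26.8]
```

>>> {"name": "servo_tool", "arguments": {
  "moves": [
    [[-0.0048,0,0.0002,0],[-0.0096,0,0.0007,0],[-0.0143,0,0.0015,0]]
  ]
}}

```text
time: 17.23
tool_pos: [0.6404, 0.0647, 0.2447]
orientation: [-3.139, -0.013, 0.001]
wrist_force: [9.8, 2.8, -3.5]
grip_width: 0.576
gripper_force: 26.1
```

```bash
python3 log.py
```

```text
[17.2333, 0.6404, 0.0647, 0.2447, 9.7708, 2.8275, -3.4616, 0.4698, -2.157, 0.1727, 0.576, 26.1]
```

>>> {"name": "servo_tool", "arguments": {
  "moves": [
    [[-0.0047,0,0.0012,0],[-0.0093,0,0.0027,0],[-0.0137,0,0.0045,0]]
  ]
}}

```text
time: 17.48
tool_pos: [0.6282, 0.0647, 0.2424]
orientation: [-3.139, -0.017, 0.001]
wrist_force: [8.8, 1.2, 2.7]
grip_width: 0.58
gripper_force: 26.7
```

```bash
python3 log.py
```

```text
[17.4833, 0.6282, 0.0647, 0.2424, 8.7818, 1.156, 2.7472, 0.3418, -2.1875, 0.1651, 0.58, 26.7]
```

>>> {"name": "servo_tool", "arguments": {
  "moves": [
    [[-0.0043,0,0.0021,0],[-0.0085,0,0.0045,0],[-0.0125,0,0.0072,0]]
  ]
}}

```text
time: 17.73
tool_pos: [0.6167, 0.0647, 0.2377]
orientation: [-3.14, -0.02, 0.0]
wrist_force: [6.3, 1.0, 9.7]
grip_width: 0.583
gripper_force: 28.1
```

```bash
python3 log.py
```

```text
[17.7333, 0.6167, 0.0647, 0.2377, 6.2874, 0.963, 9.6541, 0.1242, -1.5854, 0.2064, 0.583, 28.1]
```

>>> {"name": "servo_tool", "arguments": {
  "moves": [
    [[-0.0038,0,0.003,0],[-0.0074,0,0.0062,0],[-0.0107,0,0.0097,0]]
  ]
}}

```text
time: 17.98
tool_pos: [0.6055, 0.0646, 0.2298]
orientation: [-3.141, -0.018, 0.0]
wrist_force: [1.7, 0.9, 17.7]
grip_width: 0.583
gripper_force: 30.7
```

```bash
python3 log.py
```

```text
[17.9833, 0.6055, 0.0646, 0.2298, 1.6662, 0.8763, 17.6828, -0.0435, -0.5212, 0.1735, 0.583, 30.7]
```

>>> {"name": "servo_tool", "arguments": {
  "moves": [
    [[0.0034,0,-0.0035,0],[0.0069,0,-0.0067,0],[0.0107,0,-0.0097,0]]
  ]
}}

```text
time: 18.23
tool_pos: [0.6064, 0.0646, 0.2306]
orientation: [-3.141, 0.008, 0.001]
wrist_force: [-7.1, 2.4, -2.2]
grip_width: 0.579
gripper_force: 28.5
```

```bash
python3 log.py
```

```text
[18.2333, 0.6064, 0.0646, 0.2306, -7.0909, 2.3566, -2.1629, 0.5605, 1.6037, 0.1507, 0.579, 28.5]
```

>>> {"name": "servo_tool", "arguments": {
  "moves": [
    [[0.004,0,-0.0027,0],[0.0082,0,-0.0051,0],[0.0125,0,-0.0072,0]]
  ]
}}

```text
time: 18.48
tool_pos: [0.6157, 0.0646, 0.2356]
orientation: [3.141, 0.017, 0.001]
wrist_force: [-8.2, 2.9, 1.6]
grip_width: 0.586
gripper_force: 28.8
```

```bash
python3 log.py
```

```text
[18.4833, 0.6157, 0.0646, 0.2356, -8.1862, 2.8734, 1.5992, 0.3991, 1.9839, 0.0207, 0.586, 28.8]
```

>>> {"name": "servo_tool", "arguments": {
  "moves": [
    [[0.0045,0,-0.0018,0],[0.009,0,-0.0033,0],[0.0137,0,-0.0045,0]]
  ]
}}

```text
time: 18.73
tool_pos: [0.6299, 0.0647, 0.2404]
orientation: [3.141, 0.016, 0.001]
wrist_force: [-7.6, 2.2, 1.3]
grip_width: 0.579
gripper_force: 29.1
```

```bash
python3 log.py
```

```text
[18.7333, 0.6299, 0.0647, 0.2404, -7.6404, 2.2326, 1.3122, 0.4125, 1.9237, 0.1215, 0.579, 29.1]
```

>>> {"name": "servo_tool", "arguments": {
  "moves": [
    [[0.0048,0,-0.0008,0],[0.0095,0,-0.0013,0],[0.0143,0,-0.0015,0]]
  ]
}}

```text
time: 18.98
tool_pos: [0.6447, 0.0648, 0.2424]
orientation: [3.141, 0.015, 0.001]
wrist_force: [-7.5, 2.0, 4.1]
grip_width: 0.577
gripper_force: 29.6
```

```bash
python3 log.py
```

```text
[18.9833, 0.6447, 0.0648, 0.2424, -7.4806, 2.0082, 4.1461, 0.3326, 1.9854, 0.1507, 0.577, 29.6]
```

>>> {"name": "servo_tool", "arguments": {
  "moves": [
    [[0.0048,0,0.0002,0],[0.0096,0,0.0007,0],[0.0143,0,0.0015,0]]
  ]
}}

```text
time: 19.23
tool_pos: [0.6596, 0.0648, 0.2416]
orientation: [3.141, 0.013, 0.001]
wrist_force: [-7.8, 1.4, 4.0]
grip_width: 0.579
gripper_force: 30.2
```

```bash
python3 log.py
```

```text
[19.2333, 0.6596, 0.0648, 0.2416, -7.8457, 1.356, 4.037, 0.3385, 1.9914, 0.17, 0.579, 30.2]
```

>>> {"name": "servo_tool", "arguments": {
  "moves": [
    [[0.0047,0,0.0012,0],[0.0093,0,0.0027,0],[0.0137,0,0.0045,0]]
  ]
}}

```text
time: 19.48
tool_pos: [0.6741, 0.0649, 0.2379]
orientation: [3.141, 0.011, 0.001]
wrist_force: [-7.6, 1.0, 7.1]
grip_width: 0.577
gripper_force: 31.0
```

```bash
python3 log.py
```

```text
[19.4833, 0.6741, 0.0649, 0.2379, -7.6102, 0.9686, 7.0784, 0.3203, 1.8381, 0.1181, 0.577, 31.0]
```

>>> {"name": "servo_tool", "arguments": {
  "moves": [
    [[0.0043,0,0.0021,0],[0.0085,0,0.0045,0],[0.0125,0,0.0072,0]]
  ]
}}

```text
time: 19.73
tool_pos: [0.6874, 0.0649, 0.2316]
orientation: [-3.142, 0.009, 0.001]
wrist_force: [-6.3, 0.6, 7.7]
grip_width: 0.585
gripper_force: 32.2
```

```bash
python3 log.py
```

```text
[19.7333, 0.6874, 0.0649, 0.2316, -6.29, 0.571, 7.7287, 0.3241, 1.7354, 0.1009, 0.585, 32.2]
```

>>> {"name": "servo_tool", "arguments": {
  "moves": [
    [[0.0038,0,0.003,0],[0.0074,0,0.0062,0],[0.0107,0,0.0097,0]]
  ]
}}

```text
time: 19.98
tool_pos: [0.6991, 0.065, 0.2229]
orientation: [-3.141, 0.006, 0.001]
wrist_force: [-6.4, 1.5, 9.5]
grip_width: 0.583
gripper_force: 34.0
```

```bash
python3 log.py
```

```text
[19.9833, 0.6991, 0.065, 0.2229, -6.4459, 1.4917, 9.4976, 0.2978, 1.5814, 0.1162, 0.583, 34.0]
```

>>> {"name": "servo_tool", "arguments": {
  "moves": [
    [[-0.0034,0,-0.0035,0],[-0.0069,0,-0.0067,0],[-0.0107,0,-0.0097,0]]
  ]
}}

```text
time: 20.23
tool_pos: [0.6912, 0.065, 0.2293]
orientation: [-3.139, -0.002, 0.001]
wrist_force: [6.0, 4.1, -6.8]
grip_width: 0.584
gripper_force: 30.8
```

```bash
python3 log.py
```

```text
[20.2333, 0.6912, 0.065, 0.2293, 5.9597, 4.1334, -6.7557, 0.754, -1.4443, 0.1237, 0.584, 30.8]
```

>>> {"name": "servo_tool", "arguments": {
  "moves": [
    [[-0.004,0,-0.0027,0],[-0.0082,0,-0.0051,0],[-0.0125,0,-0.0072,0]]
  ]
}}

```text
time: 20.48
tool_pos: [0.6787, 0.0649, 0.2364]
orientation: [-3.139, -0.002, 0.001]
wrist_force: [5.5, 2.6, -7.9]
grip_width: 0.586
gripper_force: 29.3
```

```bash
python3 log.py
```

```text
[20.4833, 0.6787, 0.0649, 0.2364, 5.5031, 2.648, -7.8725, 0.6586, -1.5783, 0.1598, 0.586, 29.3]
```

>>> {"name": "servo_tool", "arguments": {
  "moves": [
    [[-0.0045,0,-0.0018,0],[-0.009,0,-0.0033,0],[-0.0137,0,-0.0045,0]]
  ]
}}

```text
time: 20.73
tool_pos: [0.6657, 0.0649, 0.2412]
orientation: [-3.139, -0.004, 0.001]
wrist_force: [6.7, 4.1, -8.7]
grip_width: 0.582
gripper_force: 28.2
```

```bash
python3 log.py
```

```text
[20.7333, 0.6657, 0.0649, 0.2412, 6.7404, 4.1245, -8.6655, 0.714, -1.7989, 0.1541, 0.582, 28.2]
```

>>> {"name": "servo_tool", "arguments": {
  "moves": [
    [[-0.0048,0,-0.0008,0],[-0.0095,0,-0.0013,0],[-0.0143,0,-0.0015,0]]
  ]
}}

```text
time: 20.98
tool_pos: [0.6524, 0.0648, 0.2434]
orientation: [-3.139, -0.007, 0.001]
wrist_force: [8.4, 4.7, -7.1]
grip_width: 0.581
gripper_force: 27.5
```

```bash
python3 log.py
python3 - <<'E'
from fit import *
L=np.array([json.loads(l) for l in open('log.txt')])[-16:]
th,r,F,My,t=fit(L)
dr=np.array([-1]*4+[1]*8+[-1]*4); S,C=np.sin(th),np.cos(th)
for i in range(16): print(np.degrees(th[i]).round(1),dr[i],r[i].round(4),F[i].round(1),My[i].round(3),t[i].round(3),(t-My-.2*F[:,0])[i].round(3))
for k in (np.ones(16,bool),~np.isin(np.arange(16),[4,12])):
    ls(np.c_[S,C,dr][k],t[k],'force')
    ls(np.c_[S,C,dr,F[:,0]][k],(t-My)[k],'moment')
    ls(np.c_[S,C,F[:,0]][k],(t-My-.3*dr)[k],'moment drag .3')
E
```

```text
[20.9833, 0.6524, 0.0648, 0.2434, 8.4111, 4.7121, -7.145, 0.6565, -2.0718, 0.1778, 0.581, 27.5]
-7.7 -1 0.0698 [ 9.8  2.8 -3.5] -2.157 -0.644 -0.441
-17.8 -1 0.0703 [8.8 1.2 2.7] -2.188 -0.647 -0.215
-27.9 -1 0.0704 [6.3 1.  9.7] -1.585 -0.71 -0.382
-39.1 -1 0.07 [ 1.7  0.9 17.7] -0.521 -0.872 -0.684
-38.2 1 0.0701 [-7.1  2.4 -2.2] 1.604 0.484 0.299
-29.5 1 0.0691 [-8.2  2.9  1.6] 1.984 0.438 0.091
-17.0 1 0.0679 [-7.6  2.2  1.3] 1.924 0.47 0.074
-4.3 1 0.0671 [-7.5  2.   4.1] 1.985 0.48 -0.01
8.5 1 0.0668 [-7.8  1.4  4. ] 1.991 0.559 0.136
21.4 1 0.067 [-7.6  1.   7.1] 1.838 0.648 0.332
33.9 1 0.0676 [-6.3  0.6  7.7] 1.735 0.644 0.167
46.2 1 0.0685 [-6.4  1.5  9.5] 1.581 0.775 0.482
37.6 -1 0.0679 [ 6.   4.1 -6.8] -1.444 -0.601 -0.349
25.5 -1 0.0675 [ 5.5  2.6 -7.9] -1.578 -0.563 -0.086
13.7 -1 0.0676 [ 6.7  4.1 -8.7] -1.799 -0.581 -0.131
2.3 -1 0.068 [ 8.4  4.7 -7.1] -2.072 -0.59 -0.201
force [ 0.205 -0.05   0.599] rms 0.05 phi0 166.2 M 0.211
moment [ 0.181 -0.055  0.481  0.234] rms 0.128 phi0 163.1 M 0.189
moment drag .3 [ 0.205 -0.063  0.209] rms 0.134 phi0 163.0 M 0.215
force [ 0.254 -0.048  0.583] rms 0.04 phi0 169.3 M 0.259
moment [ 0.329 -0.065  0.338  0.219] rms 0.103 phi0 168.9 M 0.335
moment drag .3 [ 0.339 -0.066  0.214] rms 0.104 phi0 169.0 M 0.345
```

```bash
cat > joint.py <<'E'
from fit import *
A=np.array([json.loads(l) for l in open('log.txt')])
W=[(A[2:18],[1]*4+[-1]*8+[1]*4,0),(A[18:20],[1,1],0),(A[23:39],[-1]*4+[1]*8+[-1]*4,45.5)]
if len(A)>39 :
    try: exec(open('extra.py').read())
    except FileNotFoundError: pass
T=[];D=[];PS=[];G=[];TH=[];w=[]
for i,(l,d,p) in enumerate(W):
    th,r,F,My,t=fit(l);T+=list(t);D+=d;PS+=list(th+np.radians(p));G+=list(l[:,-1]);TH+=list(th);w+=[i]*len(t)
T,D,PS,G,TH,w=map(np.array,(T,D,PS,G,TH,w))
rev=np.r_[False,(D[1:]!=D[:-1])&(w[1:]==w[:-1])]
k=~rev
def run(k,n):
    S,C=np.sin(PS),np.cos(PS);s=np.sin(TH)
    ls(np.c_[S,C,D][k],T[k],n+' plain'); ls(np.c_[S,C,D,D*G][k],T[k],n+' +grip'); ls(np.c_[S,C,D*G][k],(T-.3*D)[k],n+' grip,.3')
    ls(np.c_[S,C,D,D*G,s][k],T[k],n+' +grip+s'); ls(np.c_[S,C,D,s][k],T[k],n+' +s'); e=ls(np.c_[S,C,D,s,np.cos(TH)][k],T[k],n+' +s+c');ls(np.c_[S,C,D,D*G,s,D*s][k],T[k],n+' +grip+s+Ds')
run(k,'all')
E
python3 joint.py
```

```text
all plain [ 0.137 -0.17   0.622] rms 0.054 phi0 129.0 M 0.218
all +grip [ 0.108 -0.185  0.188  0.014] rms 0.035 phi0 120.4 M 0.214
all grip,.3 [ 0.115 -0.181  0.01 ] rms 0.036 phi0 122.5 M 0.214
all +grip+s [ 0.08  -0.172  0.23   0.012  0.06 ] rms 0.031 phi0 114.9 M 0.19
all +s [ 0.087 -0.152  0.614  0.095] rms 0.047 phi0 119.7 M 0.175
all +s+c [ 0.12  -0.08   0.613  0.09  -0.077] rms 0.045 phi0 146.2 M 0.144
all +grip+s+Ds [ 0.08  -0.171  0.227  0.012  0.061 -0.006] rms 0.031 phi0 115.0 M 0.189
```

>>> {"name": "servo_tool", "arguments": {
  "moves": [
    [[0.0048,0,0.0002,0],[0.0096,0,0.0007,0],[0.0143,0,0.0015,0],[0.019,0,0.0027,0],[0.0236,0,0.0042,0],[0.0281,0,0.006,0]]
  ]
}}

```text
time: 21.48
tool_pos: [0.6746, 0.0649, 0.2389]
orientation: [3.141, 0.01, 0.001]
wrist_force: [-8.2, 2.6, 5.7]
grip_width: 0.581
gripper_force: 29.9
```

```bash
python3 log.py
```

```text
[21.4833, 0.6746, 0.0649, 0.2389, -8.2118, 2.6235, 5.7481, 0.417, 1.7942, 0.0898, 0.581, 29.9]
```

>>> {"name": "servo_tool", "arguments": {
  "moves": [
    [[0.0043,0,0.0021,0],[0.0085,0,0.0045,0],[0.0125,0,0.0072,0],[0.0163,0,0.0102,0],[0.0199,0,0.0134,0],[0.0232,0,0.0169,0]]
  ]
}}

```text
time: 21.98
tool_pos: [0.6996, 0.065, 0.2238]
orientation: [-3.141, 0.005, 0.001]
wrist_force: [-5.0, 2.7, 9.0]
grip_width: 0.58
gripper_force: 32.6
```

```bash
python3 log.py
```

```text
[21.9833, 0.6996, 0.065, 0.2238, -5.0102, 2.6614, 9.0262, 0.4396, 1.559, 0.1274, 0.58, 32.6]
```

>>> {"name": "servo_tool", "arguments": {
  "moves": [
    [[0,0,0,0],[0,0,0,0],[0,0,0,0],[0,0,0,0]]
  ],
  "grip": 1.0
}}

```text
time: 22.32
tool_pos: [0.7012, 0.0623, 0.2217]
orientation: [3.14, 0.001, -0.002]
wrist_force: [0.0, 0.9, -0.0]
grip_width: 0.999
gripper_force: 0.0
```

```bash
python3 log.py
```

```text
[22.3167, 0.7012, 0.0623, 0.2217, 0.0073, 0.8554, -0.0306, -0.0045, -0.0075, 0.0186, 0.999, 0.0]
```

>>> {"name": "servo_tool", "arguments": {
  "moves": [
    [[-0.013,0,-0.009,0],[-0.026,0,-0.016,0],[-0.039,0,-0.021,0],[-0.0513,0,-0.023,0],[-0.0513,0,-0.023,0],[-0.0513,0,-0.023,0]]
  ]
}}

```text
time: 22.82
tool_pos: [0.65, 0.0633, 0.2455]
orientation: [3.141, -0.001, -0.001]
wrist_force: [-0.0, -0.8, -0.3]
grip_width: 1.001
gripper_force: 0.0
```

```bash
python3 log.py
```

```text
[22.8167, 0.65, 0.0633, 0.2455, -0.0386, -0.7829, -0.334, -0.0138, -0.0543, -0.0273, 1.001, 0.0]
```

>>> {"name": "servo_tool", "arguments": {
  "moves": [
    [[0,0,0,0],[0,0,0,0],[0,0,0,0],[0,0,0,0],[0,0,0,0]]
  ],
  "grip": 0,
  "squeeze": 20
}}

```text
time: 23.23
tool_pos: [0.6504, 0.0648, 0.2451]
orientation: [-3.14, -0.001, -0.0]
wrist_force: [0.5, 2.0, -0.8]
grip_width: 0.578
gripper_force: 26.8
```

```bash
python3 log.py
```

```text
[23.2333, 0.6504, 0.0648, 0.2451, 0.4876, 2.0246, -0.8091, 0.5382, -0.1129, -0.0195, 0.578, 26.8]
```

>>> {"name": "servo_tool", "arguments": {
  "moves": [
    [[-0.0048,0,0.0002,0],[-0.0096,0,0.0007,0],[-0.0143,0,0.0015,0]]
  ]
}}

```text
time: 23.48
tool_pos: [0.6396, 0.0647, 0.2447]
orientation: [-3.139, -0.011, 0.001]
wrist_force: [9.6, 2.5, -2.4]
grip_width: 0.58
gripper_force: 26.2
```

```bash
python3 log.py
```

```text
[23.4833, 0.6396, 0.0647, 0.2447, 9.6337, 2.4685, -2.373, 0.4261, -1.8914, 0.1442, 0.58, 26.2]
```

>>> {"name": "servo_tool", "arguments": {
  "moves": [
    [[-0.0047,0,0.0012,0],[-0.0093,0,0.0027,0],[-0.0137,0,0.0045,0]]
  ]
}}

```text
time: 23.73
tool_pos: [0.6272, 0.0647, 0.2421]
orientation: [-3.14, -0.015, 0.001]
wrist_force: [7.1, 2.0, 2.0]
grip_width: 0.582
gripper_force: 26.8
```

```bash
python3 log.py
```

```text
[23.7333, 0.6272, 0.0647, 0.2421, 7.1462, 1.9711, 2.0459, 0.3015, -1.8202, 0.1458, 0.582, 26.8]
```

>>> {"name": "servo_tool", "arguments": {
  "moves": [
    [[-0.0043,0,0.0021,0],[-0.0085,0,0.0045,0],[-0.0125,0,0.0072,0]]
  ]
}}

```text
time: 23.98
tool_pos: [0.6155, 0.0646, 0.2371]
orientation: [-3.14, -0.017, 0.0]
wrist_force: [4.9, 0.9, 9.3]
grip_width: 0.579
gripper_force: 28.1
```

```bash
python3 log.py
```

```text
[23.9833, 0.6155, 0.0646, 0.2371, 4.8889, 0.9357, 9.3324, 0.1846, -1.3381, 0.1872, 0.579, 28.1]
```

>>> {"name": "servo_tool", "arguments": {
  "moves": [
    [[-0.0038,0,0.003,0],[-0.0074,0,0.0062,0],[-0.0107,0,0.0097,0]]
  ]
}}

```text
time: 24.23
tool_pos: [0.6043, 0.0646, 0.2289]
orientation: [-3.141, -0.015, 0.0]
wrist_force: [0.4, 1.2, 15.2]
grip_width: 0.579
gripper_force: 30.6
```

```bash
python3 log.py
```

```text
[24.2333, 0.6043, 0.0646, 0.2289, 0.4368, 1.1946, 15.1718, 0.0402, -0.3848, 0.213, 0.579, 30.6]
```

>>> {"name": "servo_tool", "arguments": {
  "moves": [
    [[0.0034,0,-0.0035,0],[0.0069,0,-0.0067,0],[0.0107,0,-0.0097,0]]
  ]
}}

```text
time: 24.48
tool_pos: [0.6054, 0.0646, 0.2299]
orientation: [3.142, 0.011, 0.001]
wrist_force: [-7.7, 2.9, -4.1]
grip_width: 0.58
gripper_force: 28.4
```

```bash
python3 log.py
```

```text
[24.4833, 0.6054, 0.0646, 0.2299, -7.6648, 2.8794, -4.0876, 0.5157, 1.797, 0.1564, 0.58, 28.4]
```

>>> {"name": "servo_tool", "arguments": {
  "moves": [
    [[0.004,0,-0.0027,0],[0.0082,0,-0.0051,0],[0.0125,0,-0.0072,0]]
  ]
}}

```text
time: 24.73
tool_pos: [0.615, 0.0646, 0.2352]
orientation: [3.141, 0.019, 0.002]
wrist_force: [-9.7, 2.2, 0.2]
grip_width: 0.582
gripper_force: 28.8
```

```bash
python3 log.py
```

```text
[24.7333, 0.615, 0.0646, 0.2352, -9.7291, 2.1964, 0.2035, 0.4481, 2.2654, 0.1162, 0.582, 28.8]
```

>>> {"name": "servo_tool", "arguments": {
  "moves": [
    [[0.0045,0,-0.0018,0],[0.009,0,-0.0033,0],[0.0137,0,-0.0045,0]]
  ]
}}

```text
time: 24.98
tool_pos: [0.629, 0.0647, 0.2401]
orientation: [3.141, 0.018, 0.002]
wrist_force: [-9.8, 2.0, 2.3]
grip_width: 0.582
gripper_force: 29.1
```

```bash
python3 log.py
```

```text
[24.9833, 0.629, 0.0647, 0.2401, -9.755, 1.9959, 2.2596, 0.3748, 2.2107, 0.0602, 0.582, 29.1]
```

>>> {"name": "servo_tool", "arguments": {
  "moves": [
    [[0.0048,0,-0.0008,0],[0.0095,0,-0.0013,0],[0.0143,0,-0.0015,0]]
  ]
}}

```text
time: 25.23
tool_pos: [0.6439, 0.0647, 0.2423]
orientation: [3.141, 0.017, 0.002]
wrist_force: [-9.8, 1.9, 3.3]
grip_width: 0.583
gripper_force: 29.7
```

```bash
python3 log.py
```

```text
[25.2333, 0.6439, 0.0647, 0.2423, -9.8383, 1.863, 3.2804, 0.3924, 2.3191, 0.1178, 0.583, 29.7]
```

>>> {"name": "servo_tool", "arguments": {
  "moves": [
    [[0.0048,0,0.0002,0],[0.0096,0,0.0007,0],[0.0143,0,0.0015,0]]
  ]
}}

```text
time: 25.48
tool_pos: [0.6589, 0.0648, 0.2416]
orientation: [3.141, 0.015, 0.002]
wrist_force: [-9.7, 0.9, 4.7]
grip_width: 0.58
gripper_force: 30.4
```

```bash
python3 log.py
```

```text
[25.4833, 0.6589, 0.0648, 0.2416, -9.6783, 0.8998, 4.7062, 0.3481, 2.2615, 0.1347, 0.58, 30.4]
```

>>> {"name": "servo_tool", "arguments": {
  "moves": [
    [[0.0047,0,0.0012,0],[0.0093,0,0.0027,0],[0.0137,0,0.0045,0]]
  ]
}}

```text
time: 25.73
tool_pos: [0.6734, 0.0649, 0.238]
orientation: [3.141, 0.013, 0.001]
wrist_force: [-9.2, 1.2, 6.6]
grip_width: 0.581
gripper_force: 31.3
```

```bash
python3 log.py
```

```text
[25.7333, 0.6734, 0.0649, 0.238, -9.2, 1.1706, 6.6136, 0.3109, 2.1602, 0.1332, 0.581, 31.3]
```

>>> {"name": "servo_tool", "arguments": {
  "moves": [
    [[0.0043,0,0.0021,0],[0.0085,0,0.0045,0],[0.0125,0,0.0072,0]]
  ]
}}

```text
time: 25.98
tool_pos: [0.6869, 0.0649, 0.2319]
orientation: [3.141, 0.01, 0.001]
wrist_force: [-8.5, 1.6, 8.3]
grip_width: 0.582
gripper_force: 32.5
```

```bash
python3 log.py
```

```text
[25.9833, 0.6869, 0.0649, 0.2319, -8.4996, 1.5616, 8.3223, 0.2953, 2.096, 0.1358, 0.582, 32.5]
```

>>> {"name": "servo_tool", "arguments": {
  "moves": [
    [[0.0038,0,0.003,0],[0.0074,0,0.0062,0],[0.0107,0,0.0097,0]]
  ]
}}

```text
time: 26.23
tool_pos: [0.6988, 0.065, 0.2233]
orientation: [-3.141, 0.007, 0.001]
wrist_force: [-6.4, 1.6, 10.7]
grip_width: 0.584
gripper_force: 34.2
```

```bash
python3 log.py
```

```text
[26.2333, 0.6988, 0.065, 0.2233, -6.4136, 1.616, 10.7425, 0.3134, 1.8186, 0.159, 0.584, 34.2]
```

>>> {"name": "servo_tool", "arguments": {
  "moves": [
    [[-0.0034,0,-0.0035,0],[-0.0069,0,-0.0067,0],[-0.0107,0,-0.0097,0]]
  ]
}}

```text
time: 26.48
tool_pos: [0.6909, 0.065, 0.2297]
orientation: [-3.14, -0.001, 0.001]
wrist_force: [3.5, 3.2, -7.2]
grip_width: 0.583
gripper_force: 31.0
```

```bash
python3 log.py
```

```text
[26.4833, 0.6909, 0.065, 0.2297, 3.5363, 3.2054, -7.176, 0.7095, -1.1424, 0.1382, 0.583, 31.0]
```

>>> {"name": "servo_tool", "arguments": {
  "moves": [
    [[-0.004,0,-0.0027,0],[-0.0082,0,-0.0051,0],[-0.0125,0,-0.0072,0]]
  ]
}}

```text
time: 26.73
tool_pos: [0.6784, 0.0649, 0.2368]
orientation: [-3.14, -0.001, 0.001]
wrist_force: [3.9, 4.3, -7.5]
grip_width: 0.585
gripper_force: 29.3
```

```bash
python3 log.py
```

```text
[26.7333, 0.6784, 0.0649, 0.2368, 3.941, 4.2818, -7.5404, 0.7853, -1.3192, 0.1683, 0.585, 29.3]
```

>>> {"name": "servo_tool", "arguments": {
  "moves": [
    [[-0.0045,0,-0.0018,0],[-0.009,0,-0.0033,0],[-0.0137,0,-0.0045,0]]
  ]
}}

```text
time: 26.98
tool_pos: [0.6652, 0.0648, 0.2415]
orientation: [-3.14, -0.003, 0.001]
wrist_force: [6.4, 3.4, -9.0]
grip_width: 0.584
gripper_force: 28.0
```

```bash
python3 log.py
```

```text
[26.9833, 0.6652, 0.0648, 0.2415, 6.4237, 3.3627, -9.0178, 0.7332, -1.5021, 0.1905, 0.584, 28.0]
```

>>> {"name": "servo_tool", "arguments": {
  "moves": [
    [[-0.0048,0,-0.0008,0],[-0.0095,0,-0.0013,0],[-0.0143,0,-0.0015,0]]
  ]
}}

```text
time: 27.23
tool_pos: [0.6519, 0.0648, 0.2438]
orientation: [-3.139, -0.006, 0.001]
wrist_force: [8.0, 3.8, -7.4]
grip_width: 0.577
gripper_force: 27.2
```

```bash
python3 log.py; echo "W+=[(A[39:41],[1,1],45.5),(A[44:60],[-1]*4+[1]*8+[-1]*4,91.)]" > extra.py; python3 joint.py; sed 's/91/0/' -i extra.py
cat >> joint.py <<'E'
for i in range(5): 
    if (w==i).sum()>10: 
        kk=k&(w==i); S,C=np.sin(TH),np.cos(TH); ls(np.c_[S,C,D][kk],T[kk],'win %d'%i); ls(np.c_[S,C,D,D*G][kk],T[kk],' grip')
E
python3 joint.py|grep -A1 win; sed 's/,0)/,91)/' -i extra.py
```

```text
[27.2333, 0.6519, 0.0648, 0.2438, 8.0353, 3.8088, -7.444, 0.7025, -1.7988, 0.1152, 0.577, 27.2]
all plain [ 0.09  -0.159  0.625] rms 0.056 phi0 119.4 M 0.182
all +grip [ 0.067 -0.17   0.251  0.012] rms 0.044 phi0 111.6 M 0.182
all grip,.3 [ 0.07  -0.168  0.01 ] rms 0.044 phi0 112.6 M 0.182
all +grip+s [ 0.055 -0.155  0.321  0.01   0.067] rms 0.038 phi0 109.5 M 0.164
all +s [ 0.066 -0.142  0.613  0.093] rms 0.046 phi0 115.0 M 0.156
all +s+c [ 0.109 -0.101  0.613  0.09  -0.055] rms 0.044 phi0 137.2 M 0.149
all +grip+s+Ds [ 0.055 -0.155  0.319  0.01   0.067 -0.003] rms 0.038 phi0 109.6 M 0.164
win 0 [ 0.179 -0.157  0.643] rms 0.033 phi0 138.8 M 0.238
 grip [ 0.165 -0.17   0.209  0.013] rms 0.026 phi0 134.1 M 0.237
win 2 [ 0.254 -0.048  0.583] rms 0.04 phi0 169.3 M 0.259
 grip [ 0.199 -0.078 -0.05   0.022] rms 0.029 phi0 158.5 M 0.214
win 4 [0.199 0.058 0.612] rms 0.039 phi0 -163.7 M 0.207
 grip [0.17  0.042 0.301 0.011] rms 0.037 phi0 -166.3 M 0.175
```

>>> {"name": "servo_tool", "arguments": {
  "moves": [
    [[0.0048,0,0.0002,0],[0.0096,0,0.0007,0],[0.0143,0,0.0015,0],[0.019,0,0.0027,0],[0.0236,0,0.0042,0],[0.0281,0,0.006,0]]
  ]
}}

```text
time: 27.73
tool_pos: [0.6742, 0.0649, 0.2393]
orientation: [3.141, 0.011, 0.001]
wrist_force: [-9.6, 1.6, 6.9]
grip_width: 0.583
gripper_force: 29.7
```

```bash
python3 log.py
```

```text
[27.7333, 0.6742, 0.0649, 0.2393, -9.6032, 1.5736, 6.9176, 0.4529, 2.1303, 0.1354, 0.583, 29.7]
```

>>> {"name": "servo_tool", "arguments": {
  "moves": [
    [[0.0043,0,0.0021,0],[0.0085,0,0.0045,0],[0.0125,0,0.0072,0],[0.0163,0,0.0102,0],[0.0199,0,0.0134,0],[0.0232,0,0.0169,0]]
  ]
}}

```text
time: 28.23
tool_pos: [0.6995, 0.065, 0.2244]
orientation: [-3.141, 0.005, 0.001]
wrist_force: [-6.2, 3.1, 10.0]
grip_width: 0.577
gripper_force: 32.5
```

```bash
python3 log.py
```

```text
[28.2333, 0.6995, 0.065, 0.2244, -6.1953, 3.1083, 10.0183, 0.4404, 1.6425, 0.1755, 0.577, 32.5]
```

>>> {"name": "servo_tool", "arguments": {
  "moves": [
    [[0,0,0,0],[0,0,0,0],[0,0,0,0],[0,0,0,0]]
  ],
  "grip": 1.0
}}

```text
time: 28.57
tool_pos: [0.7014, 0.0623, 0.222]
orientation: [3.14, 0.0, -0.002]
wrist_force: [0.0, -0.2, -0.2]
grip_width: 0.999
gripper_force: 0.0
```

```bash
python3 log.py
```

```text
[28.5667, 0.7014, 0.0623, 0.222, 0.0124, -0.1742, -0.1932, -0.0156, -0.0438, 0.0381, 0.999, 0.0]
```

>>> {"name": "servo_tool", "arguments": {
  "moves": [
    [[-0.013,0,-0.009,0],[-0.026,0,-0.016,0],[-0.039,0,-0.021,0],[-0.0513,0,-0.023,0],[-0.0513,0,-0.023,0],[-0.0513,0,-0.023,0]]
  ]
}}

```text
time: 29.07
tool_pos: [0.65, 0.0632, 0.2456]
orientation: [3.141, -0.001, -0.001]
wrist_force: [0.4, 0.1, 0.3]
grip_width: 0.999
gripper_force: 0.0
```

```bash
python3 log.py
```

```text
[29.0667, 0.65, 0.0632, 0.2456, 0.3763, 0.0605, 0.2531, -0.0041, -0.0573, -0.0334, 0.999, 0.0]
```

>>> {"name": "servo_tool", "arguments": {
  "moves": [
    [[0,0,0,0],[0,0,0,0],[0,0,0,0],[0,0,0,0],[0,0,0,0]]
  ],
  "grip": 0,
  "squeeze": 20
}}

```text
time: 29.48
tool_pos: [0.6503, 0.0648, 0.2452]
orientation: [-3.14, -0.0, 0.0]
wrist_force: [0.0, 1.2, -0.1]
grip_width: 0.582
gripper_force: 26.8
```

```bash
python3 log.py
```

```text
[29.4833, 0.6503, 0.0648, 0.2452, 0.0206, 1.1985, -0.0911, 0.6361, -0.0511, 0.024, 0.582, 26.8]
```

>>> {"name": "servo_tool", "arguments": {
  "moves": [
    [[-0.0048,0,0.0002,0],[-0.0096,0,0.0007,0],[-0.0143,0,0.0015,0]]
  ]
}}

```text
time: 29.73
tool_pos: [0.639, 0.0647, 0.2447]
orientation: [-3.14, -0.01, 0.001]
wrist_force: [6.1, 2.4, -2.3]
grip_width: 0.584
gripper_force: 26.3
```

```bash
python3 log.py
```

```text
[29.7333, 0.639, 0.0647, 0.2447, 6.0755, 2.4262, -2.3306, 0.4516, -1.6768, 0.1798, 0.584, 26.3]
```

>>> {"name": "servo_tool", "arguments": {
  "moves": [
    [[-0.0047,0,0.0012,0],[-0.0093,0,0.0027,0],[-0.0137,0,0.0045,0]]
  ]
}}

```text
time: 29.98
tool_pos: [0.6264, 0.0647, 0.2419]
orientation: [-3.14, -0.013, 0.001]
wrist_force: [6.1, 2.4, 3.2]
grip_width: 0.582
gripper_force: 26.9
```

```bash
python3 log.py
```

```text
[29.9833, 0.6264, 0.0647, 0.2419, 6.1321, 2.4496, 3.1902, 0.2811, -1.599, 0.2055, 0.582, 26.9]
```

>>> {"name": "servo_tool", "arguments": {
  "moves": [
    [[-0.0043,0,0.0021,0],[-0.0085,0,0.0045,0],[-0.0125,0,0.0072,0]]
  ]
}}

```text
time: 30.23
tool_pos: [0.6146, 0.0647, 0.2366]
orientation: [-3.14, -0.015, 0.001]
wrist_force: [4.5, 1.8, 8.6]
grip_width: 0.581
gripper_force: 28.3
```

```bash
python3 log.py
```

```text
[30.2333, 0.6146, 0.0647, 0.2366, 4.4918, 1.8417, 8.6189, 0.1243, -1.16, 0.1941, 0.581, 28.3]
```

>>> {"name": "servo_tool", "arguments": {
  "moves": [
    [[-0.0038,0,0.003,0],[-0.0074,0,0.0062,0],[-0.0107,0,0.0097,0]]
  ]
}}

```text
time: 30.48
tool_pos: [0.6035, 0.0646, 0.2283]
orientation: [-3.141, -0.013, 0.001]
wrist_force: [-0.2, 0.5, 13.8]
grip_width: 0.581
gripper_force: 31.0
```

```bash
python3 log.py
```

```text
[30.4833, 0.6035, 0.0646, 0.2283, -0.2124, 0.5453, 13.799, 0.108, -0.3133, 0.1759, 0.581, 31.0]
```

>>> {"name": "servo_tool", "arguments": {
  "moves": [
    [[0.0034,0,-0.0035,0],[0.0069,0,-0.0067,0],[0.0107,0,-0.0097,0]]
  ]
}}

```text
time: 30.73
tool_pos: [0.6045, 0.0646, 0.2293]
orientation: [3.141, 0.013, 0.001]
wrist_force: [-9.0, 3.2, -5.4]
grip_width: 0.581
gripper_force: 28.7
```

```bash
python3 log.py
```

```text
[30.7333, 0.6045, 0.0646, 0.2293, -9.0244, 3.2456, -5.4177, 0.4879, 1.9051, 0.1721, 0.581, 28.7]
```

>>> {"name": "servo_tool", "arguments": {
  "moves": [
    [[0.004,0,-0.0027,0],[0.0082,0,-0.0051,0],[0.0125,0,-0.0072,0]]
  ]
}}

```text
time: 30.98
tool_pos: [0.614, 0.0647, 0.2347]
orientation: [3.14, 0.021, 0.002]
wrist_force: [-11.2, 2.1, -1.2]
grip_width: 0.579
gripper_force: 29.1
```

```bash
python3 log.py
```

```text
[30.9833, 0.614, 0.0647, 0.2347, -11.2378, 2.1102, -1.1581, 0.4122, 2.4737, 0.113, 0.579, 29.1]
```

>>> {"name": "servo_tool", "arguments": {
  "moves": [
    [[0.0045,0,-0.0018,0],[0.009,0,-0.0033,0],[0.0137,0,-0.0045,0]]
  ]
}}

```text
time: 31.23
tool_pos: [0.6281, 0.0647, 0.2398]
orientation: [3.14, 0.02, 0.002]
wrist_force: [-10.5, 2.6, 1.0]
grip_width: 0.584
gripper_force: 29.5
```

```bash
python3 log.py
```

```text
[31.2333, 0.6281, 0.0647, 0.2398, -10.5338, 2.5922, 1.0174, 0.3986, 2.5759, 0.0701, 0.584, 29.5]
```

>>> {"name": "servo_tool", "arguments": {
  "moves": [
    [[0.0048,0,-0.0008,0],[0.0095,0,-0.0013,0],[0.0143,0,-0.0015,0]]
  ]
}}

```text
time: 31.48
tool_pos: [0.6431, 0.0648, 0.2421]
orientation: [3.141, 0.019, 0.002]
wrist_force: [-10.8, 1.5, 2.3]
grip_width: 0.578
gripper_force: 30.1
```

```bash
python3 log.py
```

```text
[31.4833, 0.6431, 0.0648, 0.2421, -10.7892, 1.4842, 2.323, 0.3955, 2.561, 0.1092, 0.578, 30.1]
```

>>> {"name": "servo_tool", "arguments": {
  "moves": [
    [[0.0048,0,0.0002,0],[0.0096,0,0.0007,0],[0.0143,0,0.0015,0]]
  ]
}}

```text
time: 31.73
tool_pos: [0.6583, 0.0648, 0.2415]
orientation: [3.141, 0.017, 0.002]
wrist_force: [-10.3, 2.1, 4.0]
grip_width: 0.583
gripper_force: 30.8
```

```bash
python3 log.py
```

```text
[31.7333, 0.6583, 0.0648, 0.2415, -10.2977, 2.0505, 3.9763, 0.2838, 2.5089, 0.1348, 0.583, 30.8]
```

>>> {"name": "servo_tool", "arguments": {
  "moves": [
    [[0.0047,0,0.0012,0],[0.0093,0,0.0027,0],[0.0137,0,0.0045,0]]
  ]
}}

```text
time: 31.98
tool_pos: [0.673, 0.0649, 0.2381]
orientation: [3.141, 0.014, 0.001]
wrist_force: [-9.5, 2.1, 6.3]
grip_width: 0.583
gripper_force: 31.7
```

```bash
python3 log.py
```

```text
[31.9833, 0.673, 0.0649, 0.2381, -9.4777, 2.1054, 6.3041, 0.2806, 2.3935, 0.1499, 0.583, 31.7]
```

>>> {"name": "servo_tool", "arguments": {
  "moves": [
    [[0.0043,0,0.0021,0],[0.0085,0,0.0045,0],[0.0125,0,0.0072,0]]
  ]
}}

```text
time: 32.23
tool_pos: [0.6865, 0.0649, 0.2319]
orientation: [3.141, 0.011, 0.001]
wrist_force: [-10.1, 0.8, 7.9]
grip_width: 0.582
gripper_force: 32.8
```

```bash
python3 log.py
```

```text
[32.2333, 0.6865, 0.0649, 0.2319, -10.0706, 0.7806, 7.8523, 0.3304, 2.1973, 0.1596, 0.582, 32.8]
```

>>> {"name": "servo_tool", "arguments": {
  "moves": [
    [[0.0038,0,0.003,0],[0.0074,0,0.0062,0],[0.0107,0,0.0097,0]]
  ]
}}

```text
time: 32.48
tool_pos: [0.6986, 0.065, 0.2234]
orientation: [-3.142, 0.007, 0.001]
wrist_force: [-7.6, 1.2, 9.8]
grip_width: 0.579
gripper_force: 34.4
```

```bash
python3 log.py
```

```text
[32.4833, 0.6986, 0.065, 0.2234, -7.6325, 1.247, 9.8032, 0.2753, 1.9393, 0.1642, 0.579, 34.4]
```

>>> {"name": "servo_tool", "arguments": {
  "moves": [
    [[-0.0034,0,-0.0035,0],[-0.0069,0,-0.0067,0],[-0.0107,0,-0.0097,0]]
  ]
}}

```text
time: 32.73
tool_pos: [0.6905, 0.065, 0.23]
orientation: [-3.14, -0.0, 0.001]
wrist_force: [3.9, 4.8, -7.6]
grip_width: 0.578
gripper_force: 31.0
```

```bash
python3 log.py
```

```text
[32.7333, 0.6905, 0.065, 0.23, 3.8623, 4.8137, -7.6232, 0.7445, -1.0232, 0.1807, 0.578, 31.0]
```

>>> {"name": "servo_tool", "arguments": {
  "moves": [
    [[-0.004,0,-0.0027,0],[-0.0082,0,-0.0051,0],[-0.0125,0,-0.0072,0]]
  ]
}}

```text
time: 32.98
tool_pos: [0.6779, 0.0649, 0.2372]
orientation: [-3.14, -0.001, 0.001]
wrist_force: [4.1, 2.7, -8.1]
grip_width: 0.578
gripper_force: 29.4
```

```bash
python3 log.py
```

```text
[32.9833, 0.6779, 0.0649, 0.2372, 4.0607, 2.6714, -8.0738, 0.7343, -1.0259, 0.0979, 0.578, 29.4]
```

>>> {"name": "servo_tool", "arguments": {
  "moves": [
    [[-0.0045,0,-0.0018,0],[-0.009,0,-0.0033,0],[-0.0137,0,-0.0045,0]]
  ]
}}

```text
time: 33.23
tool_pos: [0.6647, 0.0648, 0.2419]
orientation: [-3.14, -0.002, 0.001]
wrist_force: [5.9, 4.0, -8.9]
grip_width: 0.581
gripper_force: 28.2
```

```bash
python3 log.py
```

```text
[33.2333, 0.6647, 0.0648, 0.2419, 5.8825, 4.0013, -8.8942, 0.7246, -1.3115, 0.1672, 0.581, 28.2]
```

>>> {"name": "servo_tool", "arguments": {
  "moves": [
    [[-0.0048,0,-0.0008,0],[-0.0095,0,-0.0013,0],[-0.0143,0,-0.0015,0]]
  ]
}}

```text
time: 33.48
tool_pos: [0.6514, 0.0648, 0.244]
orientation: [-3.139, -0.005, 0.001]
wrist_force: [6.4, 3.3, -6.8]
grip_width: 0.583
gripper_force: 27.4
```

```bash
python3 log.py; echo "W+=[(A[60:62],[1,1],91),(A[65:81],[-1]*4+[1]*8+[-1]*4,136.5)]" >> extra.py; sed -i 's/range(5)/range(9)/' joint.py
cat >> joint.py <<'E'
S,C=np.sin(PS),np.cos(PS);s=np.sin(TH);o=np.ones_like(s)
ls(np.c_[S,C,D,D*G,s,o][k],T[k],'grip+s+o');ls(np.c_[S,C,D,D*G,o][k],T[k],'grip+o')
X=[];Y=[]
for (l,d,p) in W:
    th,r,F,My,t=fit(l);X+=list(F[:,0]);Y+=list(t-My)
X,Y=np.array(X),np.array(Y)
ls(np.c_[S,C,D,X][k],Y[k],'moment');ls(np.c_[S,C,D,X,s,o][k],Y[k],'moment+s+o')
E
python3 joint.py
```

```text
[33.4833, 0.6514, 0.0648, 0.244, 6.384, 3.3146, -6.7751, 0.6762, -1.5996, 0.1512, 0.583, 27.4]
all plain [ 0.093 -0.087  0.627] rms 0.096 phi0 136.9 M 0.127
all +grip [ 0.062 -0.099  0.178  0.015] rms 0.087 phi0 122.0 M 0.117
all grip,.3 [ 0.07  -0.096  0.011] rms 0.087 phi0 126.1 M 0.119
all +grip+s [ 0.044 -0.09   0.276  0.011  0.098] rms 0.08 phi0 115.9 M 0.1
all +s [ 0.06  -0.079  0.611  0.123] rms 0.085 phi0 127.3 M 0.099
all +s+c [ 0.028 -0.098  0.611  0.132  0.033] rms 0.083 phi0 105.8 M 0.102
all +grip+s+Ds [ 0.043 -0.09   0.278  0.011  0.098  0.002] rms 0.08 phi0 115.8 M 0.1
win 0 [ 0.179 -0.157  0.643] rms 0.033 phi0 138.8 M 0.238
 grip [ 0.165 -0.17   0.209  0.013] rms 0.026 phi0 134.1 M 0.237
win 2 [ 0.254 -0.048  0.583] rms 0.04 phi0 169.3 M 0.259
 grip [ 0.199 -0.078 -0.05   0.022] rms 0.029 phi0 158.5 M 0.214
win 4 [0.199 0.058 0.612] rms 0.039 phi0 -163.7 M 0.207
 grip [0.17  0.042 0.301 0.011] rms 0.037 phi0 -166.3 M 0.175
win 6 [0.132 0.134 0.61 ] rms 0.051 phi0 -134.7 M 0.188
 grip [ 0.051  0.084 -0.279  0.03 ] rms 0.034 phi0 -121.3 M 0.098
grip+s+o [ 0.026 -0.101  0.306  0.01   0.104  0.018] rms 0.079 phi0 104.2 M 0.104
grip+o [ 0.056 -0.103  0.186  0.014  0.006] rms 0.087 phi0 118.7 M 0.118
moment [ 0.072 -0.106  0.227  0.193] rms 0.157 phi0 124.1 M 0.128
moment+s+o [ 0.066 -0.048  0.051  0.173  0.202 -0.058] rms 0.143 phi0 144.1 M 0.082
```

```bash
sed -i 's/,0\.)/,91)/' extra.py; cat extra.py; python3 joint.py | grep -v -A1 win
```

```text
W+=[(A[39:41],[1,1],45.5),(A[44:60],[-1]*4+[1]*8+[-1]*4,91)]
W+=[(A[60:62],[1,1],91),(A[65:81],[-1]*4+[1]*8+[-1]*4,136.5)]
all plain [ 0.074 -0.151  0.626] rms 0.059 phi0 116.2 M 0.168
all +grip [ 0.051 -0.156  0.252  0.012] rms 0.047 phi0 108.0 M 0.164
all grip,.3 [ 0.054 -0.155  0.011] rms 0.047 phi0 109.1 M 0.164
all +grip+s [ 0.049 -0.144  0.341  0.009  0.069] rms 0.04 phi0 108.7 M 0.152
all +s [ 0.063 -0.137  0.613  0.094] rms 0.047 phi0 114.8 M 0.15
all +s+c [ 0.09  -0.126  0.612  0.093 -0.026] rms 0.046 phi0 125.3 M 0.155
all +grip+s+Ds [ 0.049 -0.144  0.341  0.009  0.07  -0.001] rms 0.04 phi0 108.7 M 0.152
win 0 [ 0.179 -0.157  0.643] rms 0.033 phi0 138.8 M 0.238
 grip [ 0.165 -0.17   0.209  0.013] rms 0.026 phi0 134.1 M 0.237
win 2 [ 0.254 -0.048  0.583] rms 0.04 phi0 169.3 M 0.259
 grip [ 0.199 -0.078 -0.05   0.022] rms 0.029 phi0 158.5 M 0.214
win 4 [0.199 0.058 0.612] rms 0.039 phi0 -163.7 M 0.207
 grip [0.17  0.042 0.301 0.011] rms 0.037 phi0 -166.3 M 0.175
win 6 [0.132 0.134 0.61 ] rms 0.051 phi0 -134.7 M 0.188
 grip [ 0.051  0.084 -0.279  0.03 ] rms 0.034 phi0 -121.3 M 0.098
grip+s+o [ 0.082 -0.131  0.307  0.01   0.068 -0.032] rms 0.038 phi0 122.2 M 0.155
grip+o [ 0.086 -0.142  0.219  0.013 -0.034] rms 0.045 phi0 121.3 M 0.166
moment [ 0.051 -0.162  0.296  0.203] rms 0.144 phi0 107.5 M 0.169
moment+s+o [ 0.11  -0.083  0.139  0.184  0.151 -0.089] rms 0.135 phi0 142.8 M 0.138
```

```bash
cat > rob.py <<'E'
import io,contextlib
with contextlib.redirect_stdout(io.StringIO()):
    from joint import *
S,C=np.sin(PS),np.cos(PS);s=np.sin(TH)
rev2=rev|np.r_[False,rev[:-1]]
st=np.r_[True,w[1:]!=w[:-1]]
def ph(A,y,kk):
    p=np.linalg.lstsq(A[kk],y[kk],rcond=None)[0];return np.degrees(np.arctan2(-p[1],-p[0])),np.hypot(p[0],p[1]),(y[kk]-A[kk]@p).std()
for n,kk in {'rev':~rev,'rev2':~rev2,'rev2+start':~(rev2|st),'|th|<30':(~rev)&(abs(TH)<.52),'no0':(~rev)&(w>1)}.items():
    print(n,kk.sum(),[tuple(np.round(ph(A,y,kk),3)) for A,y in ((np.c_[S,C,D],T),(np.c_[S,C,D,s],T),(np.c_[S,C,D*G],T-.3*D),(np.c_[S,C,D*G,s],T-.3*D),(np.c_[S,C,D*G,s,s*0+1],T-.3*D))])
E
python3 rob.py
```

```text
rev 62 [(np.float64(116.202), np.float64(0.168), np.float64(0.059)), (np.float64(114.776), np.float64(0.15), np.float64(0.047)), (np.float64(109.064), np.float64(0.164), np.float64(0.047)), (np.float64(107.787), np.float64(0.152), np.float64(0.04)), (np.float64(122.091), np.float64(0.155), np.float64(0.038))]
rev2 54 [(np.float64(116.749), np.float64(0.162), np.float64(0.061)), (np.float64(114.842), np.float64(0.147), np.float64(0.047)), (np.float64(107.528), np.float64(0.158), np.float64(0.048)), (np.float64(106.266), np.float64(0.148), np.float64(0.04)), (np.float64(119.359), np.float64(0.15), np.float64(0.038))]
rev2+start 47 [(np.float64(115.542), np.float64(0.16), np.float64(0.062)), (np.float64(114.097), np.float64(0.143), np.float64(0.047)), (np.float64(106.965), np.float64(0.154), np.float64(0.046)), (np.float64(105.918), np.float64(0.143), np.float64(0.037)), (np.float64(120.396), np.float64(0.145), np.float64(0.034))]
|th|<30 43 [(np.float64(115.182), np.float64(0.155), np.float64(0.046)), (np.float64(114.559), np.float64(0.15), np.float64(0.045)), (np.float64(108.856), np.float64(0.153), np.float64(0.042)), (np.float64(108.012), np.float64(0.148), np.float64(0.04)), (np.float64(130.564), np.float64(0.155), np.float64(0.035))]
no0 46 [(np.float64(111.699), np.float64(0.169), np.float64(0.055)), (np.float64(114.851), np.float64(0.141), np.float64(0.045)), (np.float64(107.12), np.float64(0.152), np.float64(0.046)), (np.float64(109.025), np.float64(0.133), np.float64(0.04)), (np.float64(116.595), np.float64(0.141), np.float64(0.04))]
```

>>> {"name": "servo_tool", "arguments": {
  "moves": [
    [[0.0048,0,0.0002,0],[0.0096,0,0.0007,0],[0.0143,0,0.0015,0],[0.019,0,0.0027,0],[0.0236,0,0.0042,0],[0.0281,0,0.006,0]]
  ]
}}

```text
time: 33.98
tool_pos: [0.6739, 0.0649, 0.2397]
orientation: [3.141, 0.011, 0.001]
wrist_force: [-9.2, 2.7, 6.6]
grip_width: 0.578
gripper_force: 29.9
```

```bash
python3 log.py
```

```text
[33.9833, 0.6739, 0.0649, 0.2397, -9.1662, 2.7382, 6.6062, 0.4922, 2.255, 0.0988, 0.578, 29.9]
```

>>> {"name": "servo_tool", "arguments": {
  "moves": [
    [[0.0043,0,0.0021,0],[0.0085,0,0.0045,0],[0.0125,0,0.0072,0],[0.0163,0,0.0102,0],[0.0199,0,0.0134,0],[0.0232,0,0.0169,0]]
  ]
}}

```text
time: 34.48
tool_pos: [0.6994, 0.065, 0.2249]
orientation: [-3.141, 0.005, 0.001]
wrist_force: [-7.0, 1.9, 10.3]
grip_width: 0.583
gripper_force: 32.3
```

```bash
python3 log.py
```

```text
[34.4833, 0.6994, 0.065, 0.2249, -7.0152, 1.877, 10.2614, 0.4155, 1.7336, 0.1654, 0.583, 32.3]
```

>>> {"name": "servo_tool", "arguments": {
  "moves": [
    [[0,0,0,0],[0,0,0,0],[0,0,0,0],[0,0,0,0]]
  ],
  "grip": 1.0
}}

```text
time: 34.82
tool_pos: [0.7015, 0.0622, 0.2222]
orientation: [3.14, -0.0, -0.002]
wrist_force: [1.1, 0.3, 0.2]
grip_width: 1.002
gripper_force: 0.0
```

>>> {"name": "servo_tool", "arguments": {
  "moves": [
    [[-0.026,0,-0.016,0],[-0.051,0,-0.023,0],[-0.076,0,-0.016,0],[-0.1026,0,0,0],[-0.1026,0,0,0],[-0.1026,0,0,0]]
  ]
}}

```text
time: 35.32
tool_pos: [0.5953, 0.0628, 0.2202]
orientation: [3.139, 0.005, -0.0]
wrist_force: [0.7, 0.2, -0.6]
grip_width: 0.996
gripper_force: 0.0
```

```bash
python3 log.py
```

```text
[35.3167, 0.5953, 0.0628, 0.2202, 0.6598, 0.1788, -0.6294, 0.0162, -0.0285, 0.0244, 0.996, 0.0]
```

>>> {"name": "servo_tool", "arguments": {
  "moves": [
    [[0,0,0,0],[0,0,0,0],[0,0,0,0],[0,0,0,0],[0,0,0,0]]
  ],
  "grip": 0,
  "squeeze": 20
}}

```text
time: 35.73
tool_pos: [0.6006, 0.0646, 0.2239]
orientation: [-3.14, -0.004, -0.0]
wrist_force: [0.7, 0.0, 3.8]
grip_width: 0.579
gripper_force: 24.5
```

```bash
python3 log.py
```

```text
[35.7333, 0.6006, 0.0646, 0.2239, 0.6565, 0.0176, 3.783, 0.3417, -0.2249, 0.0449, 0.579, 24.5]
```

>>> {"name": "servo_tool", "arguments": {
  "moves": [
    [[0.0034,0,-0.0035,0],[0.0069,0,-0.0067,0],[0.0107,0,-0.0097,0]]
  ]
}}

```text
time: 35.98
tool_pos: [0.6043, 0.0646, 0.2274]
orientation: [3.142, 0.014, 0.002]
wrist_force: [-5.4, 3.5, -11.8]
grip_width: 0.582
gripper_force: 23.4
```

```bash
python3 log.py
```

```text
[35.9833, 0.6043, 0.0646, 0.2274, -5.3851, 3.488, -11.7978, 0.6142, 1.1176, 0.126, 0.582, 23.4]
```

>>> {"name": "servo_tool", "arguments": {
  "moves": [
    [[0.004,0,-0.0027,0],[0.0082,0,-0.0051,0],[0.0125,0,-0.0072,0]]
  ]
}}

```text
time: 36.23
tool_pos: [0.6163, 0.0646, 0.2354]
orientation: [3.141, 0.015, 0.002]
wrist_force: [-7.5, 2.1, -8.1]
grip_width: 0.581
gripper_force: 22.5
```

```bash
python3 log.py
```

```text
[36.2333, 0.6163, 0.0646, 0.2354, -7.5164, 2.0586, -8.1258, 0.506, 1.7722, 0.1178, 0.581, 22.5]
```

>>> {"name": "servo_tool", "arguments": {
  "moves": [
    [[0.0045,0,-0.0018,0],[0.009,0,-0.0033,0],[0.0137,0,-0.0045,0]]
  ]
}}

```text
time: 36.48
tool_pos: [0.6299, 0.0647, 0.2408]
orientation: [3.141, 0.016, 0.002]
wrist_force: [-9.4, 2.5, -3.7]
grip_width: 0.581
gripper_force: 22.3
```

```bash
python3 log.py
```

```text
[36.4833, 0.6299, 0.0647, 0.2408, -9.4332, 2.5346, -3.6634, 0.4628, 2.1277, 0.082, 0.581, 22.3]
```

>>> {"name": "servo_tool", "arguments": {
  "moves": [
    [[0.0048,0,-0.0008,0],[0.0095,0,-0.0013,0],[0.0143,0,-0.0015,0]]
  ]
}}

```text
time: 36.73
tool_pos: [0.6447, 0.0648, 0.2433]
orientation: [3.141, 0.014, 0.002]
wrist_force: [-9.9, 1.8, -1.2]
grip_width: 0.58
gripper_force: 22.4
```

```bash
python3 log.py
```

```text
[36.7333, 0.6447, 0.0648, 0.2433, -9.9075, 1.7625, -1.2439, 0.414, 2.2031, 0.1684, 0.58, 22.4]
```

>>> {"name": "servo_tool", "arguments": {
  "moves": [
    [[0.0048,0,0.0002,0],[0.0096,0,0.0007,0],[0.0143,0,0.0015,0]]
  ]
}}

```text
time: 36.98
tool_pos: [0.6598, 0.0648, 0.2429]
orientation: [3.141, 0.012, 0.002]
wrist_force: [-10.3, 1.3, 0.6]
grip_width: 0.58
gripper_force: 22.8
```

```bash
python3 log.py
```

```text
[36.9833, 0.6598, 0.0648, 0.2429, -10.2586, 1.3487, 0.6125, 0.3183, 2.2917, 0.1525, 0.58, 22.8]
```

>>> {"name": "servo_tool", "arguments": {
  "moves": [
    [[0.0047,0,0.0012,0],[0.0093,0,0.0027,0],[0.0137,0,0.0045,0]]
  ]
}}

```text
time: 37.23
tool_pos: [0.6746, 0.0649, 0.2396]
orientation: [3.141, 0.009, 0.001]
wrist_force: [-8.9, 1.6, 3.5]
grip_width: 0.584
gripper_force: 23.2
```

```bash
python3 log.py
```

```text
[37.2333, 0.6746, 0.0649, 0.2396, -8.8754, 1.6278, 3.5181, 0.3694, 2.141, 0.1909, 0.584, 23.2]
```

>>> {"name": "servo_tool", "arguments": {
  "moves": [
    [[0.0043,0,0.0021,0],[0.0085,0,0.0045,0],[0.0125,0,0.0072,0]]
  ]
}}

```text
time: 37.48
tool_pos: [0.6882, 0.065, 0.2336]
orientation: [3.142, 0.006, 0.001]
wrist_force: [-8.2, 1.7, 4.5]
grip_width: 0.581
gripper_force: 23.8
```

```bash
python3 log.py
```

```text
[37.4833, 0.6882, 0.065, 0.2336, -8.2177, 1.6841, 4.4546, 0.3311, 1.8932, 0.1751, 0.581, 23.8]
```

>>> {"name": "servo_tool", "arguments": {
  "moves": [
    [[0.0038,0,0.003,0],[0.0074,0,0.0062,0],[0.0107,0,0.0097,0]]
  ]
}}

```text
time: 37.73
tool_pos: [0.7003, 0.065, 0.2251]
orientation: [-3.141, 0.003, 0.001]
wrist_force: [-6.4, 1.4, 7.1]
grip_width: 0.584
gripper_force: 24.7
```

```bash
python3 log.py
```

```text
[37.7333, 0.7003, 0.065, 0.2251, -6.4083, 1.384, 7.0996, 0.3164, 1.5924, 0.1101, 0.584, 24.7]
```

>>> {"name": "servo_tool", "arguments": {
  "moves": [
    [[0,0,0,0],[0,0,0,0],[0,0,0,0],[0,0,0,0]]
  ],
  "grip": 1.0
}}

```text
time: 38.07
tool_pos: [0.702, 0.0627, 0.2232]
orientation: [3.141, -0.002, -0.002]
wrist_force: [-0.1, 0.3, -0.9]
grip_width: 0.999
gripper_force: 0.0
```

>>> {"name": "servo_tool", "arguments": {
  "moves": [
    [[-0.026,0,-0.016,0],[-0.051,0,-0.023,0],[-0.076,0,-0.016,0],[-0.1,0,-0.002,0],[-0.1,0,-0.002,0],[-0.1,0,-0.002,0]]
  ]
}}

```text
time: 38.57
tool_pos: [0.5988, 0.0631, 0.2232]
orientation: [3.14, 0.003, -0.0]
wrist_force: [1.8, -0.2, 0.7]
grip_width: 1.002
gripper_force: 0.0
```

```bash
python3 log.py
```

```text
[38.5667, 0.5988, 0.0631, 0.2232, 1.81, -0.2257, 0.7407, -0.0477, -0.0727, 0.0047, 1.002, 0.0]
```

>>> {"name": "servo_tool", "arguments": {
  "moves": [
    [[0,0,0,0],[0,0,0,0],[0,0,0,0],[0,0,0,0],[0,0,0,0]]
  ],
  "grip": 0,
  "squeeze": 20
}}

```text
time: 38.98
tool_pos: [0.6029, 0.0646, 0.2258]
orientation: [-3.14, -0.004, -0.0]
wrist_force: [1.1, 1.3, 2.5]
grip_width: 0.582
gripper_force: 24.4
```

```bash
python3 log.py
```

```text
[38.9833, 0.6029, 0.0646, 0.2258, 1.0944, 1.3408, 2.5405, 0.3905, -0.1863, -0.0105, 0.582, 24.4]
```

>>> {"name": "servo_tool", "arguments": {
  "moves": [
    [[0.0028,0,-0.0027,0],[0.0055,0,-0.0052,0],[0.0081,0,-0.0076,0]]
  ]
}}

```text
time: 39.23
tool_pos: [0.6052, 0.0646, 0.228]
orientation: [-3.141, 0.011, 0.001]
wrist_force: [-2.9, 3.4, -12.2]
grip_width: 0.577
gripper_force: 23.1
```

```bash
python3 log.py
```

```text
[39.2333, 0.6052, 0.0646, 0.228, -2.9019, 3.4488, -12.1946, 0.576, 0.7243, 0.095, 0.577, 23.1]
```

>>> {"name": "servo_tool", "arguments": {
  "moves": [
    [[0.004,0,-0.0027,0],[0.0082,0,-0.0051,0],[0.0125,0,-0.0072,0]]
  ]
}}

```text
time: 39.48
tool_pos: [0.6179, 0.0647, 0.2364]
orientation: [3.141, 0.011, 0.002]
wrist_force: [-5.5, 4.1, -7.7]
grip_width: 0.588
gripper_force: 22.3
```

```bash
python3 log.py
```

```text
[39.4833, 0.6179, 0.0647, 0.2364, -5.5192, 4.074, -7.7179, 0.555, 1.267, 0.144, 0.588, 22.3]
```

>>> {"name": "servo_tool", "arguments": {
  "moves": [
    [[0.0045,0,-0.0018,0],[0.009,0,-0.0033,0],[0.0137,0,-0.0045,0]]
  ]
}}

```text
time: 39.73
tool_pos: [0.6316, 0.0647, 0.2417]
orientation: [3.141, 0.011, 0.001]
wrist_force: [-7.1, 2.7, -4.6]
grip_width: 0.579
gripper_force: 21.9
```

```bash
python3 log.py
```

```text
[39.7333, 0.6316, 0.0647, 0.2417, -7.1292, 2.6965, -4.5953, 0.4995, 1.6033, 0.1824, 0.579, 21.9]
```

>>> {"name": "servo_tool", "arguments": {
  "moves": [
    [[0.0048,0,-0.0008,0],[0.0095,0,-0.0013,0],[0.0143,0,-0.0015,0]]
  ]
}}

```text
time: 39.98
tool_pos: [0.6464, 0.0648, 0.2441]
orientation: [3.141, 0.009, 0.001]
wrist_force: [-7.6, 2.7, -2.4]
grip_width: 0.582
gripper_force: 21.8
```

```bash
python3 log.py
```

```text
[39.9833, 0.6464, 0.0648, 0.2441, -7.6259, 2.6594, -2.4436, 0.4986, 1.6334, 0.1012, 0.582, 21.8]
```

>>> {"name": "servo_tool", "arguments": {
  "moves": [
    [[0.0048,0,0.0002,0],[0.0096,0,0.0007,0],[0.0143,0,0.0015,0]]
  ]
}}

```text
time: 40.23
tool_pos: [0.6615, 0.0648, 0.2436]
orientation: [3.141, 0.007, 0.001]
wrist_force: [-7.3, 3.0, -0.3]
grip_width: 0.579
gripper_force: 22.0
```

```bash
python3 log.py
```

```text
[40.2333, 0.6615, 0.0648, 0.2436, -7.2793, 3.0025, -0.2961, 0.4398, 1.6167, 0.1796, 0.579, 22.0]
```

>>> {"name": "servo_tool", "arguments": {
  "moves": [
    [[0.0047,0,0.0012,0],[0.0093,0,0.0027,0],[0.0137,0,0.0045,0]]
  ]
}}

```text
time: 40.48
tool_pos: [0.6761, 0.0649, 0.2401]
orientation: [-3.141, 0.005, 0.001]
wrist_force: [-6.7, 1.6, 1.7]
grip_width: 0.58
gripper_force: 22.4
```

```bash
python3 log.py
```

```text
[40.4833, 0.6761, 0.0649, 0.2401, -6.7051, 1.5983, 1.6513, 0.4551, 1.5185, 0.1369, 0.58, 22.4]
```

>>> {"name": "servo_tool", "arguments": {
  "moves": [
    [[0.0043,0,0.0021,0],[0.0085,0,0.0045,0],[0.0125,0,0.0072,0]]
  ]
}}

```text
time: 40.73
tool_pos: [0.6895, 0.0649, 0.2338]
orientation: [-3.141, 0.002, 0.001]
wrist_force: [-6.0, 2.4, 2.8]
grip_width: 0.582
gripper_force: 23.0
```

```bash
python3 log.py
```

```text
[40.7333, 0.6895, 0.0649, 0.2338, -5.9588, 2.4281, 2.7912, 0.5048, 1.3751, 0.1631, 0.582, 23.0]
```

>>> {"name": "servo_tool", "arguments": {
  "moves": [
    [[0.0038,0,0.003,0],[0.0074,0,0.0062,0],[0.0107,0,0.0097,0]]
  ]
}}

```text
time: 40.98
tool_pos: [0.7014, 0.065, 0.2251]
orientation: [-3.141, -0.001, 0.001]
wrist_force: [-4.4, 2.1, 4.7]
grip_width: 0.583
gripper_force: 24.0
```

```bash
python3 log.py
```

```text
[40.9833, 0.7014, 0.065, 0.2251, -4.4154, 2.0803, 4.6554, 0.4547, 1.1275, 0.151, 0.583, 24.0]
```

>>> {"name": "servo_tool", "arguments": {
  "moves": [
    [[0,0,0,0],[0,0,0,0],[0,0,0,0],[0,0,0,0]]
  ],
  "grip": 1.0
}}

```text
time: 41.32
tool_pos: [0.7017, 0.0625, 0.2229]
orientation: [3.141, -0.002, -0.002]
wrist_force: [0.6, -0.5, 0.4]
grip_width: 1.001
gripper_force: 0.0
```

```bash
python3 log.py
cat > mark.py <<'E'
from h import *
c=np.array([.6497,.1755])
def mark(f):
    # sample rim along rays: project rim points at several y and angles, find dark minimum
    g=cv2.cvtColor(f['pixels'],cv2.COLOR_RGB2GRAY).astype(np.float32); A=np.arange(20,112,.5); out=[]
    for yy in (.045,.0525,.06,.0675,.075,.0825):
        a=np.radians(A);X=np.c_[c[0]+.08*np.sin(a),a*0+yy,c[1]+.08*np.cos(a)]
        p=X@f['R'].T+f['t'];u=(p[:,:2]/p[:,2:])*[f['K'][0,0],f['K'][1,1]]+[f['K'][0,2],f['K'][1,2]]
        v=cv2.remap(g,u[:,0].astype(np.float32)[None],u[:,1].astype(np.float32)[None],cv2.INTER_LINEAR)[0]
        d=v-cv2.blur(v[None],(41,1))[0]; i=d.argmin(); out.append((A[i],round(float(d[i]),0)))
    return out
if __name__=='__main__':
    print('start',mark(dict(np.load('scene0.npz')))); f=grab('scene');np.savez('sB.npz',**f);print('now',mark(f))
E
python3 mark.py
```

```text
[41.3167, 0.7017, 0.0625, 0.2229, 0.58, -0.5051, 0.3658, 0.0057, 0.0443, 0.0063, 1.001, 0.0]
start [(np.float64(59.5), -50.0), (np.float64(60.0), -56.0), (np.float64(59.0), -50.0), (np.float64(59.5), -56.0), (np.float64(58.5), -44.0), (np.float64(59.0), -49.0)]
now [(np.float64(32.0), -15.0), (np.float64(30.5), -17.0), (np.float64(31.0), -18.0), (np.float64(30.0), -18.0), (np.float64(30.5), -15.0), (np.float64(31.0), -18.0)]
```

```bash
python3 - <<'E'
from h import *
import mark
f=dict(np.load('sB.npz'));c=mark.c
for f in (f,dict(np.load('scene0.npz'))):
    g=cv2.cvtColor(f['pixels'],cv2.COLOR_RGB2GRAY).astype(np.float32);A=np.arange(36,110,2.);a=np.radians(A);tot=0
    for yy in (.045,.055,.065,.075,.08):
        X=np.c_[c[0]+.08*np.sin(a),a*0+yy,c[1]+.08*np.cos(a)];p=X@f['R'].T+f['t'];u=(p[:,:2]/p[:,2:])*[f['K'][0,0],f['K'][1,1]]+[f['K'][0,2],f['K'][1,2]]
        tot=tot+cv2.remap(g,u[:,0].astype(np.float32)[None],u[:,1].astype(np.float32)[None],1)[0]/5
    print([(int(q),int(r)) for q,r in zip(A,tot)])
E
cat >> extra.py <<'E'
W+=[(A[81:83],[1,1],136.5),(A[85:93],[1]*8,227.4),(A[95:103],[1]*8,315.9)]
E
sed -i 's/range(9)/range(0)/' joint.py; python3 joint.py; python3 rob.py
```

```text
[(36, 54), (38, 55), (40, 55), (42, 53), (44, 53), (46, 54), (48, 55), (50, 55), (52, 55), (54, 55), (56, 57), (58, 56), (60, 57), (62, 57), (64, 56), (66, 55), (68, 55), (70, 55), (72, 54), (74, 53), (76, 52), (78, 51), (80, 50), (82, 49), (84, 49), (86, 48), (88, 47), (90, 46), (92, 45), (94, 44), (96, 43), (98, 42), (100, 42), (102, 43), (104, 45), (106, 48), (108, 50)]
[(36, 113), (38, 112), (40, 109), (42, 107), (44, 104), (46, 102), (48, 100), (50, 99), (52, 96), (54, 93), (56, 83), (58, 44), (60, 30), (62, 61), (64, 78), (66, 77), (68, 74), (70, 71), (72, 67), (74, 64), (76, 61), (78, 58), (80, 55), (82, 53), (84, 51), (86, 49), (88, 47), (90, 46), (92, 45), (94, 44), (96, 42), (98, 41), (100, 41), (102, 41), (104, 43), (106, 46), (108, 48)]
all plain [ 0.059 -0.148  0.634] rms 0.059 phi0 111.7 M 0.159
all +grip [ 0.045 -0.148  0.514  0.004] rms 0.056 phi0 106.9 M 0.155
all grip,.3 [ 0.021 -0.148  0.011] rms 0.059 phi0 97.9 M 0.15
all +grip+s [ 0.043 -0.144  0.553  0.002  0.057] rms 0.052 phi0 106.8 M 0.151
all +s [ 0.051 -0.144  0.625  0.063] rms 0.053 phi0 109.6 M 0.153
all 
[... 1313 characters left out ...]
np.float64(0.049)), (np.float64(87.428), np.float64(0.145), np.float64(0.047))]
|th|<30 54 [(np.float64(111.766), np.float64(0.146), np.float64(0.046)), (np.float64(110.849), np.float64(0.143), np.float64(0.045)), (np.float64(98.68), np.float64(0.14), np.float64(0.054)), (np.float64(97.593), np.float64(0.138), np.float64(0.053)), (np.float64(88.317), np.float64(0.148), np.float64(0.051))]
no0 64 [(np.float64(107.202), np.float64(0.158), np.float64(0.054)), (np.float64(106.915), np.float64(0.151), np.float64(0.05)), (np.float64(95.858), np.float64(0.138), np.float64(0.053)), (np.float64(95.545), np.float64(0.136), np.float64(0.052)), (np.float64(80.684), np.float64(0.138), np.float64(0.046))]
```

Run:
```python
import cv2,numpy as np
a=cv2.imread('pics/sA.png')[195:285,285:385]
f=np.load('sB.npz')['pixels'][195:285,285:385,::-1]
o=np.hstack([cv2.resize(np.clip(i.astype(float)*1.6,0,255).astype(np.uint8),(400,360),interpolation=cv2.INTER_CUBIC) for i in (a,f)])
cv2.imwrite('pics/cmp.png',o)
```

```text
(no output)
```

View pics/cmp.png

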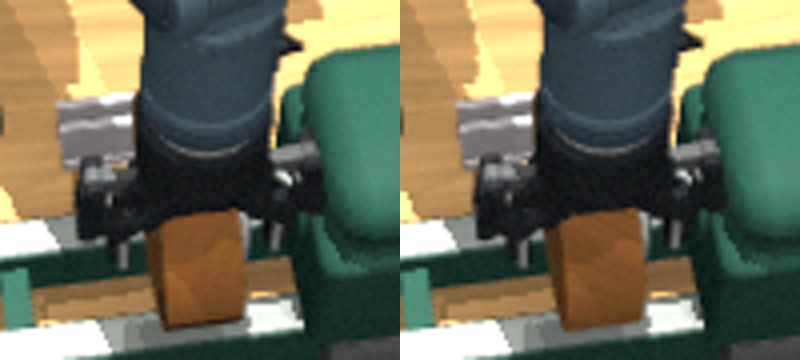

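The left crop (after the first stroke) shows the mark at the rim's lower edge, about 103°. The right crop (now) shows no mark between 35° and 105°, so some slip has built up. I'll lift clear and find the mark.

>>> {"name": "servo_tool", "arguments": {
  "moves": [
    [[0,0,-0.03,0],[-0.01,0,-0.07,0],[-0.03,0,-0.11,0],[-0.052,0,-0.137,0],[-0.052,0,-0.137,0],[-0.052,0,-0.137,0]]
  ]
}}

```text
time: 41.87
tool_pos: [0.6496, 0.0643, 0.3637]
orientation: [3.142, -0.008, -0.0]
wrist_force: [-0.3, 0.4, -0.7]
grip_width: 0.999
gripper_force: 0.0
```

```bash
cat > wm.py <<'E'
from h import *
import sys
def prof(g,fn,A,ys):
    tot=0;a=np.radians(A);o=[]
    for yy in ys:
        X=np.c_[.6497+.08*np.sin(a),a*0+yy,.1755+.08*np.cos(a)];u=fn(X)
        o.append(cv2.remap(g,u[:,0].astype(np.float32)[None],u[:,1].astype(np.float32)[None],1)[0])
    return np.array(o)
A=np.arange(-65,112,1.)
s,f,P=wcloud();save(f,sys.argv[1]+'.png');np.savez(sys.argv[1]+'.npz',P=P,**f)
R=Ro.from_euler('xyz',s['orientation']).as_matrix();T=np.linalg.inv(f['tool_from_camera'])
def pw(X):
    c=((X-s['tool_pos'])@R)@T[:3,:3].T+T[:3,3];return c[:,:2]/c[:,2:]*[f['K'][0,0],f['K'][1,1]]+[f['K'][0,2],f['K'][1,2]]
fs=grab('scene');save(fs,sys.argv[1]+'s.png')
def ps(X):
    c=X@fs['R'].T+fs['t'];return c[:,:2]/c[:,2:]*[fs['K'][0,0],fs['K'][1,1]]+[fs['K'][0,2],fs['K'][1,2]]
ys=(.045,.0525,.06,.0675,.075,.08)
print(s['time'],s['tool_pos'])
for n,ff,fn in(('wrist',f,pw),('scene',fs,ps)):
    p=prof(cv2.cvtColor(ff['pixels'],cv2.COLOR_RGB2GRAY).astype(np.float32),fn,A,ys)
    d=np.median(p-np.array([cv2.medianBlur(r[None].astype(np.uint8),25)[0] for r in p]),0)
    i=np.argsort(d)[:6];print(n,[(int(A[j]),int(d[j])) for j in i])
E
python3 wm.py w4
```

```text
41.8667 [0.64962276 0.06429612 0.3636961 ]
wrist [(-5, -40), (-6, -40), (-4, -30), (-7, -26), (77, -9), (78, -8)]
scene [(-5, -37), (-4, -36), (-6, -27), (-3, -26), (-7, -12), (-2, -9)]
```

View pics/w4.png

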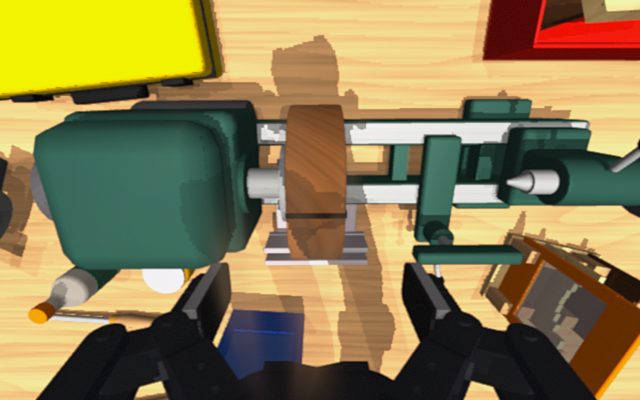

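The mark is at −5° (a line near (315,215)), and both cameras agree. The blank slipped in the pads at 20 N. The first window, at 25 N or more, was confirmed by the mark, so I'll regrip firmer and re-reference to the mark.

>>> {"name": "servo_tool", "arguments": {
  "moves": [
    [[-0.025,0,0.03,0],[-0.049,0,0.07,0],[-0.049,0,0.11,0],[-0.049,0,0.135,0],[-0.049,0,0.139,0],[-0.049,0,0.139,0],[-0.049,0,0.139,0]]
  ]
}}

```text
time: 42.55
tool_pos: [0.6006, 0.0638, 0.2204]
orientation: [-3.141, 0.0, -0.001]
wrist_force: [-0.4, 0.4, 0.3]
grip_width: 0.999
gripper_force: 0.0
```

>>> {"name": "servo_tool", "arguments": {
  "moves": [
    [[0,0,0,0],[0,0,0,0],[0,0,0,0],[0,0,0,0],[0,0,0,0]]
  ],
  "grip": 0,
  "squeeze": 35
}}

```text
time: 42.97
tool_pos: [0.6013, 0.0646, 0.2226]
orientation: [-3.14, -0.004, -0.0]
wrist_force: [0.4, 0.6, 6.0]
grip_width: 0.584
gripper_force: 39.0
```

```bash
python3 log.py; wc -l log.txt
```

```text
[42.9667, 0.6013, 0.0646, 0.2226, 0.4471, 0.6094, 6.0451, 0.3613, -0.0195, 0.0808, 0.584, 39.0]
105 log.txt
```

>>> {"name": "servo_tool", "arguments": {
  "moves": [
    [[0.0026,0,-0.0025,0],[0.0053,0,-0.0047,0],[0.008,0,-0.0068,0]]
  ]
}}

```text
time: 43.22
tool_pos: [0.603, 0.0646, 0.2241]
orientation: [-3.142, 0.013, 0.001]
wrist_force: [-6.8, 3.2, -4.3]
grip_width: 0.58
gripper_force: 38.3
```

```bash
python3 log.py
```

```text
[43.2167, 0.603, 0.0646, 0.2241, -6.7799, 3.1976, -4.2808, 0.4856, 1.8393, 0.1613, 0.58, 38.3]
```

>>> {"name": "servo_tool", "arguments": {
  "moves": [
    [[0.0039,0,-0.0026,0],[0.0079,0,-0.005,0],[0.0121,0,-0.007,0]]
  ]
}}

```text
time: 43.47
tool_pos: [0.6136, 0.0646, 0.2308]
orientation: [3.14, 0.017, 0.002]
wrist_force: [-8.7, 1.9, -0.2]
grip_width: 0.579
gripper_force: 38.2
```

```bash
python3 log.py
```

```text
[43.4667, 0.6136, 0.0646, 0.2308, -8.7259, 1.9133, -0.1867, 0.3813, 2.3416, 0.1071, 0.579, 38.2]
```

>>> {"name": "servo_tool", "arguments": {
  "moves": [
    [[0.0043,0,-0.0018,0],[0.0088,0,-0.0032,0],[0.0133,0,-0.0043,0]]
  ]
}}

```text
time: 43.72
tool_pos: [0.6279, 0.0647, 0.2363]
orientation: [3.141, 0.014, 0.002]
wrist_force: [-9.8, 1.4, 3.4]
grip_width: 0.574
gripper_force: 38.4
```

```bash
python3 log.py
```

```text
[43.7167, 0.6279, 0.0647, 0.2363, -9.8309, 1.4034, 3.4185, 0.3393, 2.1837, 0.1312, 0.574, 38.4]
```

>>> {"name": "servo_tool", "arguments": {
  "moves": [
    [[0.0046,0,-0.0008,0],[0.0092,0,-0.0013,0],[0.0139,0,-0.0015,0]]
  ]
}}

```text
time: 43.97
tool_pos: [0.6429, 0.0648, 0.2387]
orientation: [3.141, 0.012, 0.002]
wrist_force: [-7.5, 1.3, 4.3]
grip_width: 0.578
gripper_force: 38.9
```

```bash
python3 log.py
```

```text
[43.9667, 0.6429, 0.0648, 0.2387, -7.523, 1.2899, 4.3462, 0.3742, 2.0531, 0.1302, 0.578, 38.9]
```

>>> {"name": "servo_tool", "arguments": {
  "moves": [
    [[0.0047,0,0.0002,0],[0.0093,0,0.0007,0],[0.0139,0,0.0015,0]]
  ]
}}

```text
time: 44.22
tool_pos: [0.6578, 0.0648, 0.2381]
orientation: [3.141, 0.009, 0.002]
wrist_force: [-6.7, 0.6, 6.1]
grip_width: 0.578
gripper_force: 39.7
```

```bash
python3 log.py
```

```text
[44.2167, 0.6578, 0.0648, 0.2381, -6.7471, 0.6044, 6.0754, 0.2523, 1.8998, 0.1047, 0.578, 39.7]
```

>>> {"name": "servo_tool", "arguments": {
  "moves": [
    [[0.0045,0,0.0011,0],[0.009,0,0.0025,0],[0.0133,0,0.0043,0]]
  ]
}}

```text
time: 44.47
tool_pos: [0.6721, 0.0649, 0.2347]
orientation: [3.141, 0.006, 0.001]
wrist_force: [-6.4, 1.4, 6.7]
grip_width: 0.582
gripper_force: 41.0
```

```bash
python3 log.py
```

```text
[44.4667, 0.6721, 0.0649, 0.2347, -6.4016, 1.43, 6.6955, 0.2407, 1.7716, 0.1174, 0.582, 41.0]
```

>>> {"name": "servo_tool", "arguments": {
  "moves": [
    [[0.0042,0,0.002,0],[0.0082,0,0.0044,0],[0.0121,0,0.007,0]]
  ]
}}

```text
time: 44.72
tool_pos: [0.6851, 0.065, 0.2285]
orientation: [-3.142, 0.004, 0.001]
wrist_force: [-7.3, 2.1, 7.9]
grip_width: 0.581
gripper_force: 42.7
```

```bash
python3 log.py
```

```text
[44.7167, 0.6851, 0.065, 0.2285, -7.2593, 2.0749, 7.9467, 0.2377, 1.5567, 0.1104, 0.581, 42.7]
```

>>> {"name": "servo_tool", "arguments": {
  "moves": [
    [[0.0027,0,0.0021,0],[0.0054,0,0.0043,0],[0.008,0,0.0068,0]]
  ]
}}

```text
time: 44.97
tool_pos: [0.6938, 0.065, 0.2224]
orientation: [-3.141, 0.002, 0.001]
wrist_force: [-4.5, 2.4, 8.8]
grip_width: 0.582
gripper_force: 43.6
```

```bash
python3 log.py
python3 - <<'E'
from h import *
np.savez('sC.npz',**grab('scene'))
import mark
print(mark.mark(dict(np.load('sC.npz'))))
E
```

```text
[44.9667, 0.6938, 0.065, 0.2224, -4.4629, 2.3731, 8.7503, 0.2121, 1.412, 0.166, 0.582, 43.6]
[(np.float64(70.5), -39.0), (np.float64(69.0), -32.0), (np.float64(70.0), -39.0), (np.float64(70.5), -29.0), (np.float64(69.5), -31.0), (np.float64(70.0), -34.0)]
```

```bash
cat > fin.py <<'E'
from fit import *
from scipy.optimize import least_squares
A=np.array([json.loads(l) for l in open('log.txt')])
G0=[(1,2,20),(22,23,41),(43,44,62),(64,65,83),(84,85,93),(94,95,103),(104,105,113)]
try: exec(open('g2.py').read())
except FileNotFoundError: pass
def seqs(a,dl=0.):
    psi=0;out=[];ends=[]
    for g,i,j in G0:
        th,r,F,My,t=fit(A[[g]+list(range(i,j))]); z=A[[g]+list(range(i,j)),3]-c[1]; t=t-dl*F[:,0]; G=A[[g]+list(range(i,j)),-1]
        d=np.diff(th); tm=t[1:]
        dps=d-a*tm/G[1:]*abs(d); ps=psi+np.cumsum(dps)
        D=np.sign(d); rev=np.r_[False,D[1:]!=D[:-1]]
        out+=list(zip(ps,th[1:],t[1:],G[1:],D,rev,F[1:,0],My[1:])); psi=ps[-1]; ends.append(np.degrees(psi))
        if g==94: psi=np.radians(295.5) if RES else psi
    return np.array(out,float),ends
if __name__=='__main__':
    for RES in (0,):
        for a in (0,5,8,10,12,15): print(a,np.round(seqs(a)[1],1))
    RES=1
    for a in (8,10,12):
      for dl in (0,.005,.01):
        o,e=seqs(a,dl);PS,TH,T,G,D,rev,X,My=o.T;k=rev==0;S,C,s=np.sin(PS),np.cos(PS),np.sin(TH);o1=np.ones_like(s)
        print(a,dl)
        ls(np.c_[S,C,D][k],T[k],'plain');ls(np.c_[S,C,D,s][k],T[k],'s');ls(np.c_[S,C,D,D*G][k],T[k],'grip');ls(np.c_[S,C,D,D*G,s,o1][k],T[k],'grip+s+o');
E
python3 fin.py
```

```text
0 [ 46.1  91.4 136.4 181.  272.  361.2 450.2]
5 [ 46.3  88.5 126.8 163.1 240.5 319.5 402.6]
8 [ 46.4  86.8 121.1 152.4 221.7 294.4 374.1]
10 [ 46.5  85.6 117.3 145.2 209.1 277.8 355.1]
12 [ 46.6  84.4 113.5 138.  196.5 261.1 336.1]
15 [ 46.7  82.7 107.8 127.3 177.6 236.1 307.6]
8 0
plain [ 0.089 -0.137  0.623] rms 0.059 phi0 123.2 M 0.163
s [ 0.082 -0.133  0.615  0.065] rms 0.053 phi0 121.7 M 0.156
grip [ 0.065 -0.172  0.323  0.01 ] rms 0.044 phi0 110.8 M 0.184
grip+s+o [ 0.067 -0.163  0.359  0.008  0.043 -0.005] rms 0.041 phi0 112.3 M 0.176
8 0.005
plain [ 0.097 -0.139  0.658] rms 0.056 phi0 124.9 M 0.169
s [ 0.091 -0.136  0.651  0.053] rms 0.052 phi0 123.8 M 0.163
grip [ 0.074 -0.175  0.354  0.01 ] rms 0.039 phi0 112.7 M 0.19
grip+s+o [ 0.076 -0.168  0.383  0.009  0.029 -0.005] rms 0.037 phi0 114.4 M 0.184
8 0.01
plain [ 0.104 -0.14   0.693] rms 0.055 phi0 126.5 M 0.175
s [ 0.099 -0.138  0.688  0.041] rms 0.053 phi0 125.8 M 0.17
grip [ 0.082 -0.179  0.385  0.01 ] rms 0.037 phi0 114.6 M 0.197
grip+s+o [ 0.086 -0.173  0.407  0.009  0.015 -0.006] rms 0.037 phi0 116.3 M 0.193
10 0
plai
[... 918 characters left out ...]
 M 0.15
grip [ 0.078 -0.181  0.209  0.013] rms 0.045 phi0 113.4 M 0.197
grip+s+o [ 0.096 -0.161  0.282  0.011  0.031 -0.024] rms 0.041 phi0 120.9 M 0.187
12 0.005
plain [ 0.105 -0.122  0.65 ] rms 0.066 phi0 130.7 M 0.161
s [ 0.099 -0.118  0.643  0.056] rms 0.063 phi0 130.0 M 0.155
grip [ 0.088 -0.183  0.234  0.013] rms 0.042 phi0 115.6 M 0.203
grip+s+o [ 0.11  -0.163  0.3    0.012  0.016 -0.028] rms 0.039 phi0 123.9 M 0.197
12 0.01
plain [ 0.111 -0.12   0.684] rms 0.068 phi0 132.8 M 0.164
s [ 0.107 -0.117  0.679  0.045] rms 0.066 phi0 132.3 M 0.159
grip [ 0.097 -0.184  0.259  0.014] rms 0.044 phi0 117.7 M 0.208
grip+s+o [ 0.124 -0.166  0.318  0.012  0.001 -0.032] rms 0.041 phi0 126.8 M 0.207
```

>>> {"name": "servo_tool", "arguments": {
  "moves": [
    [[0,0,0,0],[0,0,0,0],[0,0,0,0],[0,0,0,0]]
  ],
  "grip": 1.0
}}

```text
time: 45.35
tool_pos: [0.6946, 0.0628, 0.2198]
orientation: [3.141, 0.0, -0.001]
wrist_force: [0.3, 0.5, -0.8]
grip_width: 0.999
gripper_force: 0.0
```

>>> {"name": "servo_tool", "arguments": {
  "moves": [
    [[-0.024,0,-0.014,0],[-0.047,0,-0.021,0],[-0.071,0,-0.014,0],[-0.0948,0,-0.002,0],[-0.0948,0,-0.002,0],[-0.0948,0,-0.002,0]]
  ]
}}

```text
time: 45.85
tool_pos: [0.5973, 0.0631, 0.2208]
orientation: [3.14, 0.003, 0.0]
wrist_force: [0.1, -0.6, 0.3]
grip_width: 1.003
gripper_force: 0.0
```

>>> {"name": "servo_tool", "arguments": {
  "moves": [
    [[0,0,0,0],[0,0,0,0],[0,0,0,0],[0,0,0,0],[0,0,0,0]]
  ],
  "grip": 0,
  "squeeze": 35
}}

```text
time: 46.27
tool_pos: [0.6013, 0.0646, 0.2235]
orientation: [-3.14, -0.003, -0.0]
wrist_force: [1.1, 1.1, 2.7]
grip_width: 0.578
gripper_force: 40.1
```

```bash
python3 log.py
```

```text
[46.2667, 0.6013, 0.0646, 0.2235, 1.0879, 1.0947, 2.7264, 0.4375, -0.1287, 0.0239, 0.578, 40.1]
```

>>> {"name": "servo_tool", "arguments": {
  "moves": [
    [[0.0026,0,-0.0025,0],[0.0053,0,-0.0047,0],[0.008,0,-0.0068,0]]
  ]
}}

```text
time: 46.52
tool_pos: [0.6035, 0.0646, 0.2255]
orientation: [-3.141, 0.011, 0.001]
wrist_force: [-4.1, 3.7, -9.1]
grip_width: 0.578
gripper_force: 38.8
```

```bash
python3 log.py
```

```text
[46.5167, 0.6035, 0.0646, 0.2255, -4.0558, 3.7374, -9.063, 0.6139, 1.3302, 0.1449, 0.578, 38.8]
```

>>> {"name": "servo_tool", "arguments": {
  "moves": [
    [[0.0039,0,-0.0026,0],[0.0079,0,-0.005,0],[0.0121,0,-0.007,0]]
  ]
}}

```text
time: 46.77
tool_pos: [0.6151, 0.0646, 0.2333]
orientation: [3.141, 0.013, 0.002]
wrist_force: [-7.8, 2.6, -3.6]
grip_width: 0.58
gripper_force: 37.5
```

```bash
python3 log.py
```

```text
[46.7667, 0.6151, 0.0646, 0.2333, -7.8495, 2.5796, -3.5615, 0.5499, 1.816, 0.153, 0.58, 37.5]
```

>>> {"name": "servo_tool", "arguments": {
  "moves": [
    [[0.0043,0,-0.0018,0],[0.0088,0,-0.0032,0],[0.0133,0,-0.0043,0]]
  ]
}}

```text
time: 47.02
tool_pos: [0.6284, 0.0647, 0.2386]
orientation: [3.141, 0.013, 0.002]
wrist_force: [-8.8, 2.4, -0.1]
grip_width: 0.578
gripper_force: 37.1
```

```bash
python3 log.py
python3 - <<'E'
from h import *
np.savez('sD.npz',**grab('scene'))
import mark
print(mark.mark(dict(np.load('sD.npz'))))
E
```

```text
[47.0167, 0.6284, 0.0647, 0.2386, -8.7836, 2.4206, -0.1211, 0.4676, 2.1739, 0.1647, 0.578, 37.1]
[(np.float64(93.0), -19.0), (np.float64(95.0), -14.0), (np.float64(92.0), -13.0), (np.float64(93.5), -20.0), (np.float64(95.5), -11.0), (np.float64(92.5), -17.0)]
```

>>> {"name": "servo_tool", "arguments": {
  "moves": [
    [[0.0046,0,-0.0008,0],[0.0092,0,-0.0013,0],[0.0139,0,-0.0015,0]]
  ]
}}

```text
time: 47.32
tool_pos: [0.6426, 0.0648, 0.2411]
orientation: [3.141, 0.012, 0.002]
wrist_force: [-9.0, 1.8, 1.7]
grip_width: 0.578
gripper_force: 38.7
```

```bash
python3 log.py
```

```text
[47.3167, 0.6426, 0.0648, 0.2411, -9.0134, 1.8492, 1.721, 0.3862, 2.3291, 0.156, 0.578, 38.7]
```

>>> {"name": "servo_tool", "arguments": {
  "moves": [
    [[0.0047,0,0.0002,0],[0.0093,0,0.0007,0],[0.0139,0,0.0015,0]]
  ]
}}

```text
time: 47.57
tool_pos: [0.6573, 0.0648, 0.2408]
orientation: [3.141, 0.01, 0.002]
wrist_force: [-9.2, 1.8, 4.8]
grip_width: 0.583
gripper_force: 39.4
```

```bash
python3 log.py
```

```text
[47.5667, 0.6573, 0.0648, 0.2408, -9.1876, 1.8419, 4.8285, 0.3948, 2.324, 0.0983, 0.583, 39.4]
```

>>> {"name": "servo_tool", "arguments": {
  "moves": [
    [[0.0045,0,0.0011,0],[0.009,0,0.0025,0],[0.0133,0,0.0043,0]]
  ]
}}

```text
time: 47.82
tool_pos: [0.6716, 0.0649, 0.2377]
orientation: [3.141, 0.007, 0.001]
wrist_force: [-9.1, 2.2, 6.6]
grip_width: 0.578
gripper_force: 40.5
```

```bash
python3 log.py
```

```text
[47.8167, 0.6716, 0.0649, 0.2377, -9.0654, 2.1574, 6.6174, 0.3563, 2.1976, 0.1806, 0.578, 40.5]
```

>>> {"name": "servo_tool", "arguments": {
  "moves": [
    [[0.0042,0,0.002,0],[0.0082,0,0.0044,0],[0.0121,0,0.007,0]]
  ]
}}

```text
time: 48.07
tool_pos: [0.6849, 0.065, 0.232]
orientation: [3.141, 0.004, 0.001]
wrist_force: [-8.7, 1.7, 8.7]
grip_width: 0.58
gripper_force: 42.1
```

```bash
python3 log.py
```

```text
[48.0667, 0.6849, 0.065, 0.232, -8.6697, 1.7494, 8.7465, 0.3216, 2.1247, 0.1402, 0.58, 42.1]
```

>>> {"name": "servo_tool", "arguments": {
  "moves": [
    [[-0.0039,0,-0.0026,0],[-0.0079,0,-0.005,0],[-0.0121,0,-0.007,0]]
  ]
}}

```text
time: 48.32
tool_pos: [0.6774, 0.0649, 0.2358]
orientation: [-3.139, -0.009, 0.001]
wrist_force: [6.7, 4.1, -9.4]
grip_width: 0.586
gripper_force: 38.9
```

```bash
python3 log.py
```

```text
[48.3167, 0.6774, 0.0649, 0.2358, 6.6727, 4.0689, -9.3978, 0.6945, -1.8215, 0.1247, 0.586, 38.9]
```

>>> {"name": "servo_tool", "arguments": {
  "moves": [
    [[-0.0043,0,-0.0018,0],[-0.0088,0,-0.0032,0],[-0.0133,0,-0.0043,0]]
  ]
}}

```text
time: 48.57
tool_pos: [0.6646, 0.0649, 0.2403]
orientation: [-3.139, -0.011, 0.001]
wrist_force: [8.7, 2.4, -9.2]
grip_width: 0.575
gripper_force: 38.2
```

```bash
python3 log.py
```

```text
[48.5667, 0.6646, 0.0649, 0.2403, 8.7033, 2.4214, -9.1558, 0.7836, -1.9752, 0.1631, 0.575, 38.2]
```

>>> {"name": "servo_tool", "arguments": {
  "moves": [
    [[-0.0046,0,-0.0008,0],[-0.0092,0,-0.0013,0],[-0.0139,0,-0.0015,0]]
  ]
}}

```text
time: 48.82
tool_pos: [0.6519, 0.0648, 0.2424]
orientation: [-3.139, -0.014, 0.001]
wrist_force: [10.5, 4.3, -8.8]
grip_width: 0.582
gripper_force: 38.1
```

```bash
python3 log.py
```

```text
[48.8167, 0.6519, 0.0648, 0.2424, 10.5127, 4.2513, -8.7939, 0.7658, -2.3992, 0.1902, 0.582, 38.1]
```

>>> {"name": "servo_tool", "arguments": {
  "moves": [
    [[-0.0047,0,0.0002,0],[-0.0093,0,0.0007,0],[-0.0139,0,0.0015,0]]
  ]
}}

```text
time: 49.07
tool_pos: [0.6397, 0.0647, 0.2423]
orientation: [-3.139, -0.018, 0.001]
wrist_force: [11.3, 3.7, -8.2]
grip_width: 0.579
gripper_force: 37.8
```

```bash
python3 log.py
```

```text
[49.0667, 0.6397, 0.0647, 0.2423, 11.2606, 3.6648, -8.2431, 0.6493, -2.7341, 0.216, 0.579, 37.8]
```

>>> {"name": "servo_tool", "arguments": {
  "moves": [
    [[-0.0045,0,0.0011,0],[-0.009,0,0.0025,0],[-0.0133,0,0.0043,0]]
  ]
}}

```text
time: 49.32
tool_pos: [0.6283, 0.0647, 0.2404]
orientation: [-3.139, -0.023, 0.001]
wrist_force: [11.1, 2.8, -1.3]
grip_width: 0.582
gripper_force: 37.9
```

```bash
python3 log.py
python3 - <<'E'
from h import *
np.savez('sE.npz',**grab('scene'))
import mark
print(mark.mark(dict(np.load('sE.npz'))))
E
wc -l log.txt
echo 'G0+=[(113,114,126)]' > g2.py
sed -i "s/        if g==94.*/        if g==94: psi=np.radians(295.5) if RES else psi\n        if g==104: psi=np.radians(370.7) if RES else psi/" fin.py
sed -i 's/for a in (8,10,12):/for a in (8,):/' fin.py; python3 fin.py
python3 - <<'E'
import fin,numpy as np
fin.RES=1
o,e=fin.seqs(8);print(e);print(np.round(np.c_[np.degrees(o[-12:,:2]),o[-12:,2:5]],2))
E
```

```text
[49.3167, 0.6283, 0.0647, 0.2404, 11.1402, 2.8037, -1.2723, 0.4488, -2.8363, 0.1664, 0.582, 37.9]
[(np.float64(93.0), -19.0), (np.float64(95.0), -16.0), (np.float64(92.0), -16.0), (np.float64(93.5), -18.0), (np.float64(95.5), -13.0), (np.float64(92.5), -20.0)]
126 log.txt
0 [ 46.1  91.4 136.4 181.  272.  361.2 450.2 477.2]
5 [ 46.3  88.5 126.8 163.1 240.5 319.5 402.6 427.9]
8 [ 46.4  86.8 121.1 152.4 221.7 294.4 374.1 398.3]
10 [ 46.5  85.6 117.3 145.2 209.1 277.8 355.1 378.6]
12 [ 46.6  84.4 113.5 138.  196.5 261.1 336.1 358.9]
15 [ 46.7  82.7 107.8 127.3 177.6 236.1 307.6 329.3]
8 0
plain [ 0.091 -0.134  0.629] rms 0.06 phi0 124.0 M 0.162
s [ 0.085 -0.129  0.623  0.054] rms 0.056 phi0 123.3 M 0.154
grip [ 0.07  -0.164  0.355  0.009] rms 0.045 phi0 113.2 M 0.178
grip+s+o [ 0.07  -0.156  0.376  0.008  0.037 -0.004] rms 0.042 phi0 114.2 M 0.171
8 0.005
plain [ 0.097 -0.137  0.665] rms 0.057 phi0 125.3 M 0.168
s [ 0.093 -0.133  0.66   0.043] rms 0.055 phi0 124.9 M 0.162
grip [ 0.077 -0.17   0.375  0.009] rms 0.039 phi0 114.4 M 0.186
grip+s+o [ 0.078 -0.163  0.393  0.009  0.024 -0.004] 
[... 308 characters left out ...]
at64(46.40516965893142), np.float64(86.75427934753816), np.float64(121.1059690541223), np.float64(152.3552737435769), np.float64(221.65674337322827), np.float64(294.44518241764405), np.float64(375.17522947297147), np.float64(394.895903024307)]
[[372.88 -42.74   0.62  38.8    1.  ]
 [383.26 -30.91   0.58  37.5    1.  ]
 [394.04 -18.65   0.56  37.1    1.  ]
 [405.02  -6.18   0.58  38.7    1.  ]
 [416.18   6.64   0.64  39.4    1.  ]
 [427.15  19.4    0.71  40.5    1.  ]
 [437.78  31.92   0.8   42.1    1.  ]
 [431.52  24.67  -0.66  38.9   -1.  ]
 [421.51  12.95  -0.7   38.2   -1.  ]
 [412.13   1.88  -0.72  38.1   -1.  ]
 [403.2   -8.51  -0.67  37.8   -1.  ]
 [394.9  -18.25  -0.7   37.9   -1.  ]]
```

Run:
```python
import cv2,numpy as np
o=[]
for n in 'DE':
    f=np.load(f's{n}.npz')['pixels'][205:285,300:365,::-1]
    o.append(cv2.resize(np.clip(f.astype(float)*2,0,255).astype(np.uint8),(390,480),interpolation=cv2.INTER_CUBIC))
cv2.imwrite('pics/cmp2.png',np.hstack(o))
```

```text
(no output)
```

View pics/cmp2.png

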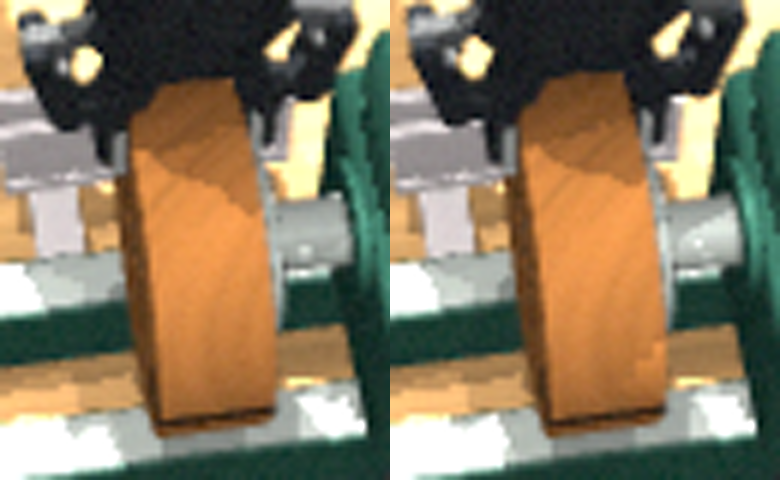

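The pencil line is clear near the rim's lower edge (crop about (215,418) in both views), at about 94°. The rotation tracking therefore holds. The heavy side is down with the mark at about 123°, so I'll turn about 29° further.

>>> {"name": "servo_tool", "arguments": {
  "moves": [
    [[0.0043,0,-0.0018,0],[0.0133,0,-0.0043,0],[0.0226,0,-0.0056,0],[0.0319,0,-0.0056,0],[0.0412,0,-0.0043,0],[0.048,0,-0.0025,0],[0.048,0,-0.0025,0],[0.048,0,-0.0025,0]]
  ]
}}

```text
time: 50.03
tool_pos: [0.667, 0.0649, 0.2403]
orientation: [-3.141, 0.002, 0.001]
wrist_force: [-4.0, 1.7, 3.2]
grip_width: 0.578
gripper_force: 41.4
```

```bash
python3 log.py; python3 -c "
import numpy as np,json
l=json.loads(open('log.txt').readlines()[-1]);print(np.degrees(np.arctan2(l[1]-.6497,l[3]-.1755)))"
```

```text
[50.0333, 0.667, 0.0649, 0.2403, -3.9986, 1.6973, 3.2421, 0.3367, 1.3585, 0.1145, 0.578, 41.4]
14.947925758024457
```

```bash
python3 -c "
from plant import manip
print(manip.sign_off())"
```

```text
the job is handed in; nothing more can be done
None
```

I've handed the job in at about 50 s. The orange guard stands right down in slot 3 of the rack, released. The arm still grips the blank's rim with the heavy side down to within roughly 5–10° by feel; the pencil mark was out of view at the end, so that last turn of about 29° is estimated.

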